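# Proof-pull soldered links on a jeweller's bench

## Task

Lay every soldered T-link from the white board in a lane of the tester, one to a lane, crosshead hooked beyond the yoke prongs on the gauge side, and swing the clamp arm over onto them. Pull the sprung gauge out until its green index lines up with the red pointer, hold it there for about two seconds without overshooting, then let it go fully home, swing the clamp fully back open and put all the links in the green tray, leaving the other things on the bench where they are.

Things in the scene. Friction and masses are not known exactly. Their poses are not given: they have to be found in the camera images.
- link0: soldered T-link (two or three are present): brass shank 80 x 12 x 8 mm lying along own x from x=-48 to +32 mm, with a copper crosshead 8 x 24 x 8 mm (x=+32 to +40) soldered on its +x end. Origin: underside, at the centre of mass. 60 g
- link0_head (a point): centre of that T-link's copper crosshead
- link1: soldered T-link (two or three are present): brass shank 80 x 12 x 8 mm lying along own x from x=-48 to +32 mm, with a copper crosshead 8 x 24 x 8 mm (x=+32 to +40) soldered on its +x end. Origin: underside, at the centre of mass. 60 g
- link1_head (a point): centre of that T-link's copper crosshead
- link2: soldered T-link (two or three are present): brass shank 80 x 12 x 8 mm lying along own x from x=-48 to +32 mm, with a copper crosshead 8 x 24 x 8 mm (x=+32 to +40) soldered on its +x end. Origin: underside, at the centre of mass. 60 g
- link2_head (a point): centre of that T-link's copper crosshead
- tester: blue proof-pull tester, fixed; base 150 x 185 mm (x by y), 12 mm thick; origin under it at y=0, base from y=-70 to +115. Own -y: towards the yellow sprung gauge, the pull direction; own +y: towards the clamp hinge. Three lanes along own y at x=-45, 0, +45. Links rest at z=26 on a tail rest (y=+25..+55) and a sill (y=-17..-57), the space between being free down to z=12
- lane0 (a point): lane, own -x side: where the origin of a seated link belongs (y=0, z=26 mm of the tester), its crosshead (+x) pointing to the tester's -y. The shank lies between two steel yoke prongs (gap 17 mm, y=-18..-28, standing 10 mm above the sill), the crosshead on the sill just beyond them on the gauge side
- lane1 (a point): lane, middle: where the origin of a seated link belongs (y=0, z=26 mm of the tester), its crosshead (+x) pointing to the tester's -y. The shank lies between two steel yoke prongs (gap 17 mm, y=-18..-28, standing 10 mm above the sill), the crosshead on the sill just beyond them on the gauge side
- lane2 (a point): lane, own +x side: where the origin of a seated link belongs (y=0, z=26 mm of the tester), its crosshead (+x) pointing to the tester's -y. The shank lies between two steel yoke prongs (gap 17 mm, y=-18..-28, standing 10 mm above the sill), the crosshead on the sill just beyond them on the gauge side
- clamp (a joint): hinge of the toggle clamp arm, rad: 0 = shut, its black press bar (122 mm across all lanes, 14 mm wide, 55 mm from the hinge) lying on the links' tails; 1.57 = upright; 2.25 = fully open, leaning back to the tester's +y, where its weight holds it. Axis along the tester's x, through the point x=0, y=+95, z=68 mm of the tester; by its weight it falls shut from below 1.7, open from above 1.9
- clamp_grip (a point): centre of the red grip end of the clamp arm, 100 mm from the hinge; the arm there is 16 mm wide along the tester's x and 14 mm thick and goes on 20 mm beyond. 68 mm high when shut. Pinch it across its 16 mm width from above and follow the arc
- gauge (a joint): travel of the sprung gauge slide, m: 0 = home in the housing, grows to 0.065 as it is pulled towards the tester's -y; 6 N at the start rising 2 N per cm; it springs home when let go
- gauge_grip (a point): centre of the black pull bar of the gauge: 50 mm along the tester's x, 12 mm thick along the pull, 14 mm high, centre 58 mm above the bench, 28 mm clear of the yellow housing when home; on a narrow post, nothing else within 25 mm below its ends
- gauge_index (a point): tip of the green index that moves with the slide over the white scale, on the +x side
- pointer_tip (a point): tip of the red pointer on the scale, already set to the proof load (25 to 50 mm of slide travel) and not to be touched; on the mark when the index and this tip have the same y in the tester's frame
- board: white ceramic board 220 x 170 x 6 mm fixed to the bench, on which the links lie at the start; origin under its centre
- tray: green tray for tested links, fixed, 170 x 160 mm (own x by y), 20 mm high, walls 4 mm, floor 4 mm; origin under its centre
- flux_jar: loose glass flux jar, 44 mm across, 50 mm tall; origin under its centre (not part of the job)
- charcoal: loose black charcoal block 75 x 110 x 30 mm; origin under its centre (not part of the job)
- tweezers: loose steel tweezers, 125 mm long, 7 mm high, along own x (not part of the job)
- pick: loose solder pick with wooden handle, 180 mm long, 11 mm thick, along own x (not part of the job)
- bowl: loose glass bowl, 90 mm across, 45 mm high; origin under its centre (not part of the job)
- visor: loose blue magnifier visor, about 145 x 150 mm, 45 mm high; origin under its front (not part of the job)
Things that resemble listed ones, but are neither listed nor needed, are in the scene too. What is shaped like the link1 but turquoise is not meant.

How it is judged:
On the way, in this order (a step that is already met when the one before it is completed fails the run):
1. every link lies in a lane, crosshead beyond the prongs, with the clamp still open ((distance between link0 and lane0 below 0.009 m or distance between link0 and lane1 below 0.009 m or distance between link0 and lane2 below 0.009 m) and y of each of link0_head, link1_head, link2_head in the frame of tester below -0.031 m and angle between the x axis of each of link0, link1, link2 and the y axis of tester, either way round below 0.2 rad and (distance between link1 and lane0 below 0.009 m or distance between link1 and lane1 below 0.009 m or distance between link1 and lane2 below 0.009 m) and (distance between link2 and lane0 below 0.009 m or distance between link2 and lane1 below 0.009 m or distance between link2 and lane2 below 0.009 m) and value of joint clamp above 1.2 rad), for 0.2 s.
2. the clamp arm is down on the seated links ((distance between link0 and lane0 below 0.009 m or distance between link0 and lane1 below 0.009 m or distance between link0 and lane2 below 0.009 m) and y of each of link0_head, link1_head, link2_head in the frame of tester below -0.031 m and angle between the x axis of each of link0, link1, link2 and the y axis of tester, either way round below 0.2 rad and (distance between link1 and lane0 below 0.009 m or distance between link1 and lane1 below 0.009 m or distance between link1 and lane2 below 0.009 m) and (distance between link2 and lane0 below 0.009 m or distance between link2 and lane1 below 0.009 m or distance between link2 and lane2 below 0.009 m) and value of joint clamp below 0.05 rad), for 0.3 s.
3. the gauge is held at the pointer for a second (within 3.5 mm), the links seated and clamped (all of step 2 and y of gauge_index in the frame of pointer_tip between -0.0035 and 0.0035 m), for 1 s.
4. the gauge slide is home again (value of joint gauge below 0.003 m), for 0.2 s.
5. the clamp is swung back open (value of joint clamp above 2 rad), for 0.2 s.
At the end, for the whole second after the job is handed in: every link lies at rest inside the green tray, the clamp is open (over 2.0 rad) and the gauge slide is home (within 3 mm) (x of link0 in the frame of tray between -0.078 and 0.078 m and y of link0 in the frame of tray between -0.073 and 0.073 m and z of each of link0, link1, link2 in the frame of tray below 0.022 m and linear speed of each of link0, link1, link2 below 0.02 m/s and x of link1 in the frame of tray between -0.078 and 0.078 m and y of link1 in the frame of tray between -0.073 and 0.073 m and x of link2 in the frame of tray between -0.078 and 0.078 m and y of link2 in the frame of tray between -0.073 and 0.073 m and value of joint clamp above 2 rad and value of joint gauge below 0.003 m); the robot touches nothing.
It fails at once if the red pointer is shifted by more than 4 mm (distance of pointer_tip from where it was at the start of the episode above 0.004 m).
It fails at once if the gauge is pulled more than 8 mm past the pointer (y of gauge_index in the frame of pointer_tip below -0.008 m).
It fails at once if a bystander (jar, block, tweezers, pick, bowl, visor) is moved more than 3 cm (distance of any of flux_jar, charcoal, tweezers, pick, bowl, visor from where it was at the start of the episode above 0.03 m).
Of link0, link1, link2 only 2 to 3 are there at a start; the rules pass over those that are not, and their reading is None.
At some moment in a run one of link0, link1, link2 may be knocked a few centimetres aside while the robot is not near it.
Once in a run the grip may slacken for a moment while it holds something.
It also fails if it takes over 210 s, if anything falls off the work surface, if the arm or the gripper's body presses on something with over 40 N, if the wrist force passes 120 N, or if a joint passes its speed limit or range.

## Robot

A 7-joint arm with a two-finger parallel gripper is mounted at the origin on the work surface. World frame = base frame: x ahead of the robot, y to its left, z up, the work surface at z = 0. Lengths are in m, angles in rad, forces in N, time in s.
With the tool pointing down it reaches from about 0.4 to 0.875 m from the base axis. Payload 6.5 kg.
Tool frame: the origin (TCP) lies at the very end of the fingers, on their centre line; the grasp point (between the pads) lies 19 mm behind it (env.grip_depth is the distance from the TCP to the grasp point, in m); z points along the fingers, y is the direction in which the jaws open and shut (so a half turn about z gives the same grasp; the last joint's range is limited). The gripper opens to 85 mm and grips with 20 to 120 N. Pads are 22 mm wide; open, the fingers measure 114 mm over their backs; the gripper's body (76 mm by 85 mm) begins 54 mm behind the grasp point. The pads swing forward as they close: fully open they stand 13 mm farther back than shut.
Start: joints at [-1.415, 0.536, -0.004, 1.538, 0.003, 1.067, -0.071], TCP at [0.143, 0.634, 0.201] pointing down, gripper open.
Joint ranges: [-2.7, 2.7], [-0.37, 2.16], [-1.27, 1.26], [0.24, 2.4], [-1.31, 4.45], [0.19, 1.91], [-2.76, 2.76]. Speed limits (rad/s): [2.39, 2.39, 3.14, 3.14, 3.14, 3.14, 3.14].

## Interface

Orientations are given as a unit quaternion [x, y, z, w].
In Python, from workcell import env, eoat, read_camera, get_calibration, find_in, cut_out gives the robot as it stands. The module is installed in compiled form; this text tells all that it offers. Calls block until the motion is done:
- env.move_pose(position, orientation): joint-space move of the TCP to a pose.
- env.move_linear(position, orientation=None, vel=0.15, guard=None): straight line of the TCP; orientation=None keeps the orientation; vel is the mean speed in m/s. With guard (N) it stops when the force on the tool has changed by that much, and returns True; else False.
- env.goto_joints(angles): joint-space move.
- eoat.gripper_to(opening, grasp_force=None): finger opening in m; grasp_force is the grip in N (None keeps the last); returns when the fingers have stopped.
- env.wait(seconds).
- env.inverse_kinematics(position, orientation): joint angles nearest the present ones, or None.
- env.get_state(): the state.
- read_camera(name): name is "side" or "top" or "wrist"; returns the picture (400x640x3 uint8, red, green, blue); there is no depth.
- get_calibration(name): a dict with "camera_matrix" (3x3 intrinsics, pixels), "k1" (the pictures are not rectified: a ray, as slopes to the right and down, at radius r is drawn at 1 + k1 r^2 times it, then the intrinsics apply), "eye" and "attitude" of the camera in the world; the wrist camera has in their place "tool_from_camera" (4x4, takes a point from camera to tool coordinates, whose origin is the TCP and whose axes are the flange's). Camera axes: x right, y down, z forward; pixel columns grow to the right and rows downward; lengths in m; the calibration is good to about 2 mm. A picture is of the moment at which its call begins: read the wrist's pose just before it. get_calibration takes no time and is no camera call.
A pose or a line that the arm cannot do raises env.PlanningError and nothing moves.
- env.close_job(): hands the job in, once; it reports no verdict.
Trained networks look in the newest picture that a camera, given by its name, has taken for a name from the list of things; names that differ only in an ending like _2 or _b are one class to them, and where a whole thing is asked for, a point or a joint stands for the part that bears it (a point fixed in the world has none). Each returns a list of dicts, best first, with "p" (0 to 1); they miss things now and then, are a little off and sometimes report something else, mostly with a low value. They report only what shows in the picture. A call takes as long as a camera call. They do not tell look-alikes from the thing itself.
- find_in(camera, thing): "box" ([left, top, right, bottom] in pixels, round what is visible of it).
- cut_out(camera, thing): "region" (400x640 bool, what is visible of it) and "box" ([left, top, right, bottom] in pixels, round what is visible of it).
The state is a dict: "t": time; "qpos": joint angles; "dq": joint speeds; "tau": joint torques, N m; "eef_pos": TCP position; "tcp_rot": TCP orientation; "force": force on the tool from outside, world axes, zero at the start; "wrist_torque": the same for the moment, N m; "opening": finger opening in m.
Only numpy, scipy, OpenCV 4.12 (cv2) and the standard library are available. Lean on these libraries where they do the work, as an engineer would, in place of code of your own. Each camera call takes 0.05 s, during which the arm holds its last target.

## Working session

There is one attempt and no reset: what is moved stays moved. The work goes in short steps, each a Python script; the robot and the scene stay as the last script left them, time stands still between calls to the robot, and variables do not carry over. Pictures are saved under pics/ and viewed, and the job is handed in when it is done.

```bash
mkdir -p pics; ls
python3 - <<'E'
from workcell import env, eoat, read_camera, get_calibration, find_in, cut_out
import cv2,numpy as np
for n in ["side","top","wrist"]:
    im=read_camera(n); cv2.imwrite(f"pics/a_{n}.png",im[:,:,::-1])
    print(n,{k:np.round(v,4).tolist() for k,v in get_calibration(n).items()})
s=env.get_state(); print({k:np.round(v,3).tolist() for k,v in s.items()}); print(env.grip_depth)
E
```

```text
pics
side {'camera_matrix': [[514.2881, 0.0, 318.6088], [0.0, 514.2881, 203.8951], [0.0, 0.0, 1.0]], 'k1': -0.0406, 'eye': [-0.1716, -0.7252, 0.6969], 'attitude': [0.812, -0.3246, 0.1832, -0.4492]}
top {'camera_matrix': [[492.8211, 0.0, 315.041], [0.0, 492.8211, 204.9918], [0.0, 0.0, 1.0]], 'k1': -0.0643, 'eye': [0.4568, 0.0212, 1.3882], 'attitude': [0.71, -0.7037, 0.0244, -0.0126]}
wrist {'camera_matrix': [[328.752, 0.0, 317.3366], [0.0, 328.752, 194.8517], [0.0, 0.0, 1.0]], 'k1': -0.0488, 'tool_from_camera': [[-0.0006, -0.9573, -0.2891, 0.0738], [1.0, -0.0005, -0.0003, 0.0001], [0.0001, -0.2891, 0.9573, -0.1731], [0.0, 0.0, 0.0, 1.0]]}
{'t': 0.15, 'qpos': [-1.415, 0.537, -0.004, 1.539, 0.003, 1.067, -0.071], 'dq': [0.002, -0.002, -0.0, -0.003, 0.001, -0.0, -0.001], 'tau': [0.001, -58.378, 1.05, -25.935, 0.012, 0.006, 0.0], 'eef_pos': [0.143, 0.634, 0.201], 'tcp_rot': [0.111, 0.994, -0.001, -0.0], 'force': [0.002, -0.471, -0.088], 'wrist_torque': [-0.012, -0.018, 0.04], 'opening': 0.086}
0.0187
```

View pics/a_top.png

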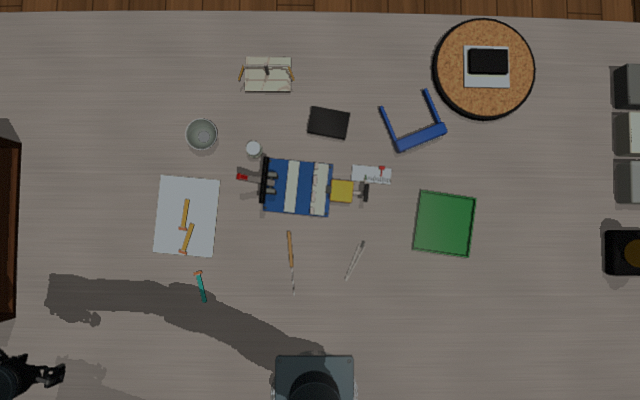

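View pics/a_side.png

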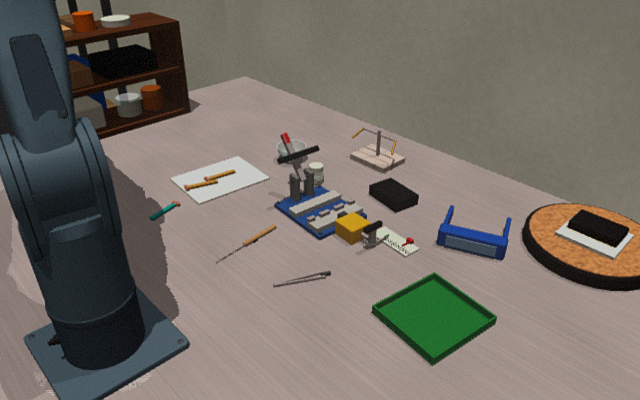

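View pics/a_wrist.png

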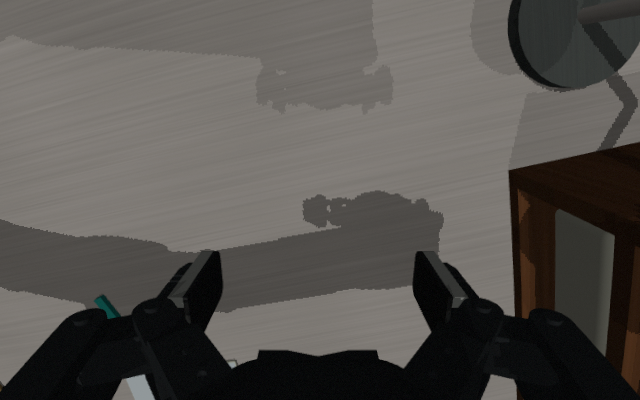

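```bash
cat > h.py <<'E'
from workcell import env, eoat, read_camera, get_calibration, find_in, cut_out
import cv2,numpy as np
from scipy.spatial.transform import Rotation as R
def campose(n,st=None):
    c=get_calibration(n)
    if n=="wrist":
        T=np.array(c["tool_from_camera"]); st=st or env.get_state()
        Rt=R.from_quat(st["tcp_rot"]).as_matrix()
        return c,Rt@T[:3,:3],Rt@T[:3,3]+np.array(st["eef_pos"])
    return c,R.from_quat(c["attitude"]).as_matrix(),np.array(c["eye"])
def proj(cp,P):
    c,Rm,e=cp; P=np.atleast_2d(P); q=(P-e)@Rm; s=q[:,:2]/q[:,2:]
    s=s*(1+c["k1"]*(s**2).sum(1,keepdims=True)); K=np.array(c["camera_matrix"])
    return s*[K[0,0],K[1,1]]+[K[0,2],K[1,2]]
def unproj(cp,uv,z):
    c,Rm,e=cp; K=np.array(c["camera_matrix"]); uv=np.atleast_2d(np.asarray(uv,float))
    d=(uv-[K[0,2],K[1,2]])/[K[0,0],K[1,1]]; s=d.copy()
    for _ in range(20): s=d/(1+c["k1"]*(s**2).sum(1,keepdims=True))
    r=np.c_[s,np.ones(len(s))]@Rm.T
    return e+r*((z-e[2])/r[:,2:])
def save(name,im,crop=None,scale=1):
    if crop: im=im[crop[1]:crop[3],crop[0]:crop[2]]
    cv2.imwrite(f"pics/{name}.png",cv2.resize(im[:,:,::-1],None,fx=scale,fy=scale,interpolation=cv2.INTER_CUBIC))
def down(yaw): # tool pointing down, tool y (jaw) axis at angle yaw in world
    y=np.array([np.cos(yaw),np.sin(yaw),0]); z=np.array([0,0,-1.]); x=np.cross(y,z)
    return R.from_matrix(np.c_[x,y,z]).as_quat()
E
python3 - <<'E'
from h import *
t=campose("top"); print(proj(t,[[0,0,0],[.14,.63,.2]]))
im=read_camera("top")
for n in ["link0","tester","clamp_grip","gauge_grip","gauge_index","pointer_tip","board","tray","charcoal","flux_jar","bowl","visor","tweezers","pick"]:
    for d in find_in("top",n)[:4]: 
        b=d["box"];print(n,round(d["p"],2),np.round(b).tolist(),np.round(unproj(t,[(b[0]+b[2])/2,(b[1]+b[3])/2],0)[0,:2],3))
save("b_tester",im,(225,140,405,230),4.4)
save("b_board",im,(140,160,260,310),4)
E
```

```text
[[312.83499721 394.42987196]
 [ 53.62202249 359.29167235]]
link0 0.74 [181.0, 200.0, 187.0, 229.0] [0.499 0.369]
link0 0.61 [195.0, 273.0, 209.0, 304.0] [0.293 0.314]
link0 0.59 [379.0, 89.0, 447.0, 153.0] [ 0.774 -0.281]
link0 0.43 [183.0, 228.0, 190.0, 256.0] [0.423 0.358]
tester 0.79 [240.0, 158.0, 390.0, 219.0] [0.577 0.   ]
clamp_grip 0.65 [239.0, 159.0, 276.0, 204.0] [0.594 0.162]
clamp_grip 0.22 [235.0, 156.0, 394.0, 221.0] [0.576 0.001]
gauge_grip 0.66 [354.0, 184.0, 368.0, 201.0] [ 0.567 -0.131]
gauge_index 0.46 [352.0, 185.0, 368.0, 202.0] [ 0.564 -0.129]
board 0.75 [152.0, 175.0, 222.0, 252.0] [0.503 0.359]
tray 0.68 [415.0, 189.0, 477.0, 258.0] [ 0.482 -0.374]
charcoal 0.98 [304.0, 107.0, 348.0, 137.0] [ 0.767 -0.032]
charcoal 0.7 [184.0, 119.0, 218.0, 150.0] [0.727 0.326]
charcoal 0.46 [353.0, 175.0, 369.0, 201.0] [ 0.579 -0.131]
flux_jar 0.68 [152.0, 174.0, 223.0, 254.0] [0.501 0.358]
flux_jar 0.62 [248.0, 139.0, 263.0, 159.0] [0.688 0.169]
bowl 0.95 [184.0, 120.0, 220.0, 148.0] [0.729 0.322]
bowl 0.46 [290.0, 236.0, 294.0, 266.0] [0.399 0.062]
visor 0.88 [378.0, 89.0, 449.0, 156.0] [ 0.769 -0.282]
visor 0.72 [352.0, 179.0, 371.0, 204.0] [ 0.569 -0.132]
visor 0.4 [181.0, 198.0, 189.0, 233.0] [0.496 0.365]
tweezers 0.19 [352.0, 182.0, 371.0, 200.0] [ 0.571 -0.133]
pick 0.61 [288.0, 240.0, 293.0, 267.0] [0.393 0.066]
```

View pics/b_tester.png

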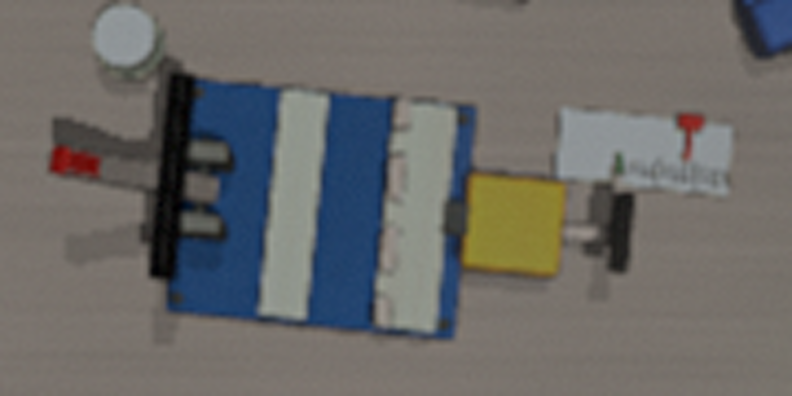

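View pics/b_board.png

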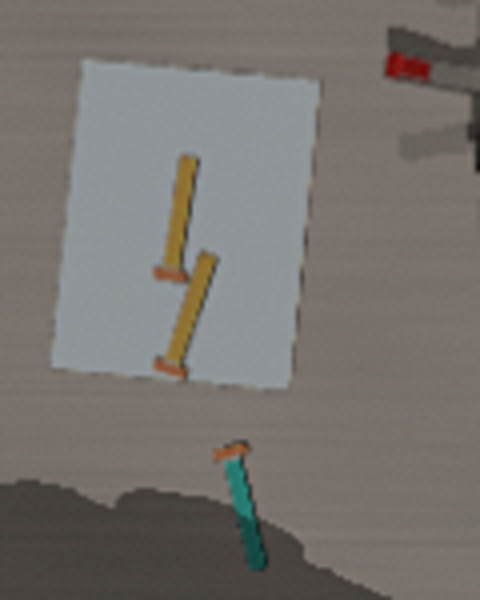

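Run:
```python
from h import *
import time
for nm,p in [("board",(0.46,0.36,0.22)),("tester",(0.56,0.03,0.30)),("gauge",(0.57,-0.10,0.28))]:
    for yaw in ([0.0-0.095] if nm!="board" else [np.pi/2]):
        for k in (0,np.pi):
            q=env.inverse_kinematics(p,down(yaw+k)); print(nm,k,None if q is None else np.round(q,2))
```

```text
board 0 [-0.78  0.4   0.06  1.7  -0.03  1.04  0.85]
board 3.141592653589793 [-1.26  0.48  0.72  1.73 -0.35  1.06 -2.  ]
tester 0 [-0.67  0.34  0.7   1.69 -0.23  1.2  -0.01]
tester 3.141592653589793 [ 0.64  0.49 -1.07  1.62  0.44  1.3   2.54]
gauge 0 [-0.57  0.46  0.92  1.68 -0.39  1.2   0.36]
gauge 3.141592653589793 [-0.66  0.53  1.1   1.68 -0.5   1.24 -2.68]
```

Run:
```python
from h import *
import json
env.move_pose((0.46,0.36,0.22),down(np.pi/2)); st=env.get_state()
im=read_camera("wrist"); save("c_board",im); np.save("c_board.npy",im)
json.dump({k:np.array(v).tolist() for k,v in st.items()},open("c_board.json","w"))
for d in cut_out("wrist","link0"): 
    r=d["region"]; ys,xs=np.nonzero(r); print(d["p"],d["box"],r.sum())
print(st["qpos"],st["t"])
```

```text
0.88 [302.3, 96.9, 335.1, 177.0] 943
0.87 [267.3, 0.0, 299.1, 52.6] 674
0.6 [311.7, 154.6, 337.8, 230.2] 814
[-0.78431314  0.40371701  0.05377566  1.70252018 -0.02552533  1.03596526
  0.8509631 ] 2.45
```

View pics/c_board.png

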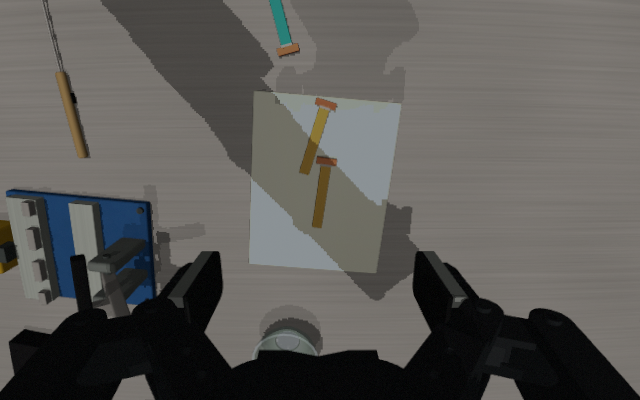

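```bash
cat >> h.py <<'E'
from scipy.optimize import minimize
def boxpts(x0,x1,y0,y1,z0,z1):
    return np.array([[x,y,z] for x in(x0,x1) for y in(y0,y1) for z in(z0,z1)])
LB=[boxpts(-.048,.032,-.006,.006,0,.008),boxpts(.032,.040,-.012,.012,0,.008)]
def linkmask(cp,pose,zb,off,shape,s=4):
    x,y,a=pose; m=np.zeros((shape[0]*s,shape[1]*s),np.uint8); Rz=R.from_euler("z",a).as_matrix()
    for b in LB:
        p=(proj(cp,b@Rz.T+[x,y,zb])-off+.5)*s
        cv2.fillConvexPoly(m,cv2.convexHull(np.round(p*16).astype(np.int32)),255,shift=4)
    return cv2.resize(m,(shape[1],shape[0]),interpolation=cv2.INTER_AREA)/255.
def brass(im):
    h=cv2.cvtColor(im,cv2.COLOR_RGB2HSV); return ((h[...,0]>=4)&(h[...,0]<=30)&(h[...,1]>110)&(h[...,2]>40)).astype(float)
def fitlink(im,cp,init,zb,pad=6):
    """init [x,y,yaw]; returns pose, iou"""
    u=np.vstack([proj(cp,b@R.from_euler("z",init[2]).as_matrix().T+[init[0],init[1],zb]) for b in LB])
    lo=np.maximum(np.floor(u.min(0)-pad),0).astype(int); hi=np.minimum(np.ceil(u.max(0)+pad),[640,400]).astype(int)
    obs=brass(im)[lo[1]:hi[1],lo[0]:hi[0]]; 
    def f(p):
        m=linkmask(cp,p,zb,lo,obs.shape); return 1-np.minimum(m,obs).sum()/np.maximum(m,obs).sum()
    best=None
    for da in (0,.15,-.15):
        s0=np.array(init)+[0,0,da]
        sim=np.vstack([s0,s0+[.006,0,0],s0+[0,.006,0],s0+[0,0,.1]])
        r=minimize(f,s0,method="Nelder-Mead",options=dict(initial_simplex=sim,xatol=1e-4,fatol=1e-4))
        if best is None or r.fun<best.fun: best=r
    return best.x,1-best.fun
def headtail(cp,head,tail,z):
    h=unproj(cp,head,z)[0,:2]; t=unproj(cp,tail,z)[0,:2]; d=h-t; a=np.arctan2(d[1],d[0]); d/=np.linalg.norm(d)
    c=h-d*.036; return [c[0],c[1],a]
E
python3 - <<'E'
from h import *
import json
im=np.load("c_board.npy"); st=json.load(open("c_board.json")); cp=campose("wrist",st)
for h,t in [((325,104),(305,172)),((326,161),(317,227))]:
    i=headtail(cp,h,t,.012); print(np.round(i,4),[np.round(v,4) for v in fitlink(im,cp,i,.006,3)])
tp=campose("top"); imt=read_camera("top")
o=np.array([140,160])
for h,t in [((170,370),(208,256)),((170,274),(190,158))]:
    i=headtail(tp,np.array(h)/4+o,np.array(t)/4+o,.012); print(np.round(i,4),[np.round(v,4) for v in fitlink(imt,tp,i,.006,3)])
E
```

```text
[0.4283 0.3599 2.8539] [array([0.4273, 0.3595, 2.8348]), np.float64(0.6835)]
[0.4944 0.3673 3.0167] [array([0.4943, 0.3668, 3.0044]), np.float64(0.7898)]
[0.4274 0.3558 2.8369] [array([0.43  , 0.3569, 2.8378]), np.float64(0.6387)]
[0.4954 0.3625 2.9915] [array([0.4963, 0.3635, 3.0571]), np.float64(0.442)]
```

Run:
```python
from h import *
import json
for i,(p) in enumerate([(0.57,-0.10,0.26),(0.57,-0.04,0.30)]):
    env.move_pose(p,down(-0.095)); st=env.get_state()
    im=read_camera("wrist"); save(f"d_t{i}",im); np.save(f"d_t{i}.npy",im)
    json.dump({k:np.array(v).tolist() for k,v in st.items()},open(f"d_t{i}.json","w"))
    print(np.round(st["qpos"],2),st["t"])
```

```text
[-0.37  0.4   0.61  1.7  -0.25  1.13  0.23] 4.3333
[-0.48  0.35  0.62  1.66 -0.21  1.2   0.09] 4.775
```

View pics/d_t0.png

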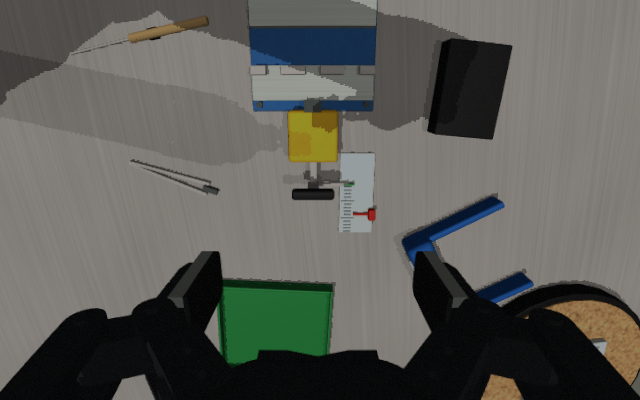

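View pics/d_t1.png

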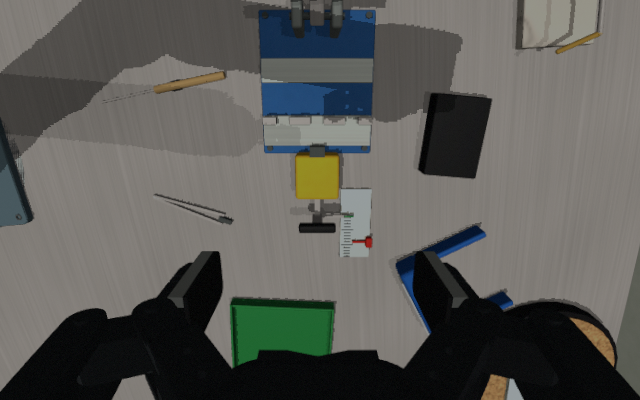

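```bash
cat >> h.py <<'E'
def T2W(tp,P):
    P=np.atleast_2d(np.asarray(P,float)); return P@R.from_euler("z",tp[2]).as_matrix().T+[tp[0],tp[1],0]
E
python3 - <<'E'
from h import *
import json
from scipy.optimize import least_squares
def load(i): return np.load(f"d_t{i}.npy"),campose("wrist",json.load(open(f"d_t{i}.json")))
def blue(im):
    h=cv2.cvtColor(im,cv2.COLOR_RGB2HSV); return ((h[...,0]>100)&(h[...,0]<125)&(h[...,1]>130)&(h[...,2]>35)).astype(np.uint8)
rect=np.array([[-.075,-.070,.012],[.075,-.070,.012],[.075,.115,.012],[-.075,.115,.012]])
def refine(im,cp,init,box):
    m=blue(im); k=np.zeros_like(m);k[box[1]:box[3],box[0]:box[2]]=1;m=m*k
    m=cv2.morphologyEx(m,cv2.MORPH_CLOSE,np.ones((25,25)))
    x,y,w,h=cv2.boundingRect(m); print(x,y,w,h)
    c=cv2.convexHull(np.vstack(cv2.findContours(m,cv2.RETR_EXTERNAL,cv2.CHAIN_APPROX_NONE)[0]))
    def f(p):
        q=proj(cp,T2W(p,np.vstack([rect,rect*[1,1,0]])));mm=np.zeros((400*2,640*2),np.uint8)
        cv2.fillConvexPoly(mm,cv2.convexHull(np.round((q+.5)*32).astype(np.int32)),1,shift=4)
        ref=np.zeros((800,1280),np.uint8);cv2.fillConvexPoly(ref,(c[:,0].astype(np.int32)*2+1),1)
        return (mm!=ref).sum()/(ref.sum())
    s=np.array(init); r=minimize(f,s,method="Nelder-Mead",options=dict(initial_simplex=np.vstack([s,s+[.01,0,0],s+[0,.01,0],s+[0,0,.05]]),xatol=1e-4,fatol=1e-5))
    return r.x,r.fun
im,cp=load(1); w=refine(im,cp,[.575,.04,-.095],(230,0,400,165)); print("wrist",w)
imt=read_camera("top"); tc=campose("top"); t=refine(imt,tc,[.575,.04,-.095],(255,150,340,225)); print("top",t)
p=w[0]
def draw(im,cp,p):
    o=cv2.resize(im,None,fx=3,fy=3,interpolation=cv2.INTER_CUBIC).copy()
    def poly(P,col):
        q=(proj(cp,T2W(p,P))+.5)*3; cv2.polylines(o,[np.round(q).astype(np.int32)],True,col,1)
    poly(rect,(255,0,0))
    for y0,y1 in((.025,.055),(-.057,-.017)): poly([[-.07,y0,.026],[.07,y0,.026],[.07,y1,.026],[-.07,y1,.026]],(0,255,0))
    for X in(-.045,0,.045): poly([[X-.0085,-.018,.036],[X+.0085,-.018,.036],[X+.0085,-.028,.036],[X-.0085,-.028,.036]],(255,0,255))
    return o
save("e_w",draw(im,cp,p)[0:520,600:1300]); save("e_t",draw(imt,tc,t[0])[420:690,690:1200],None,1.5)
E
```

```text
259 0 116 153
wrist (array([ 0.57651751,  0.03901236, -0.08834978]), np.float64(0.052206412501287505))
263 158 51 57
top (array([ 0.57810736,  0.04470934, -0.10018977]), np.float64(0.469582138467841))
```

View pics/e_w.png

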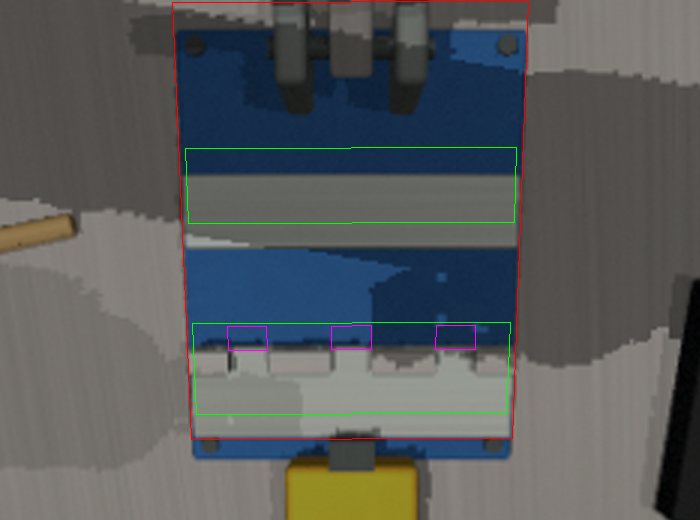

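View pics/e_t.png

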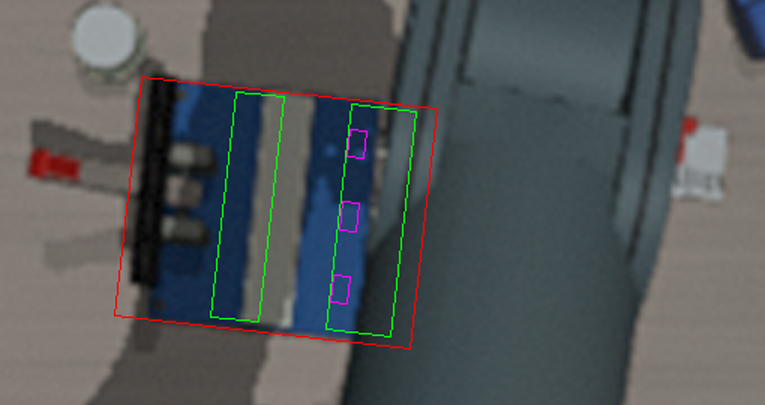

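```bash
cat > fit.py <<'E'
from h import *
import json
from scipy.optimize import least_squares
def load(i): return np.load(f"d_t{i}.npy"),campose("wrist",json.load(open(f"d_t{i}.json")))
rect=np.array([[-.075,-.070,.012],[.075,-.070,.012],[.075,.115,.012],[-.075,.115,.012]])
def draw(im,cp,p):
    o=cv2.resize(im,None,fx=3,fy=3,interpolation=cv2.INTER_CUBIC).copy()
    def poly(P,col):
        q=(proj(cp,T2W(p,P))+.5)*3; cv2.polylines(o,[np.round(q).astype(np.int32)],True,col,1)
    poly(rect,(255,0,0))
    for y0,y1 in((.025,.055),(-.057,-.017)): poly([[-.07,y0,.026],[.07,y0,.026],[.07,y1,.026],[-.07,y1,.026]],(0,255,0))
    for X in(-.045,0,.045): poly([[X-.0085,-.018,.036],[X+.0085,-.018,.036],[X+.0085,-.028,.036],[X-.0085,-.028,.036]],(255,0,255))
    return o
E
python3 - <<'E'
from fit import *
im,cp=load(1)
pts=np.array([[193,459],[511,457],[526,30],[177,30]])/3.+[200,0]-.5
pw=least_squares(lambda p:(proj(cp,T2W(p,rect))-pts).ravel(),[.576,.03,-.09]); print("wrist",pw.x,np.round(pw.fun,1))
tc=campose("top")
# corners from initial top picture, crop (225,140) scale 4.4
pt=np.array([[453,338],[475,105],[200,79],[168,312]])/4.4+[225,140]-.5
ptf=least_squares(lambda p:(proj(tc,T2W(p,rect))-pt).ravel(),[.576,.03,-.09]); print("top",ptf.x,np.round(ptf.fun,1))
np.save("tester.npy",pw.x)
save("f_w",draw(im,cp,pw.x)[0:520,600:1300])
E
```

```text
wrist [ 0.57598185  0.02862198 -0.08981478] [ 0.   0.5  0.1  1.   0.7 -0.6 -0.8 -0.5]
top [ 0.5775598   0.02389656 -0.09177784] [ 0.9  0.4  1.2  0.3 -1.8 -0.4 -0.2 -0.3]
```

View pics/f_w.png

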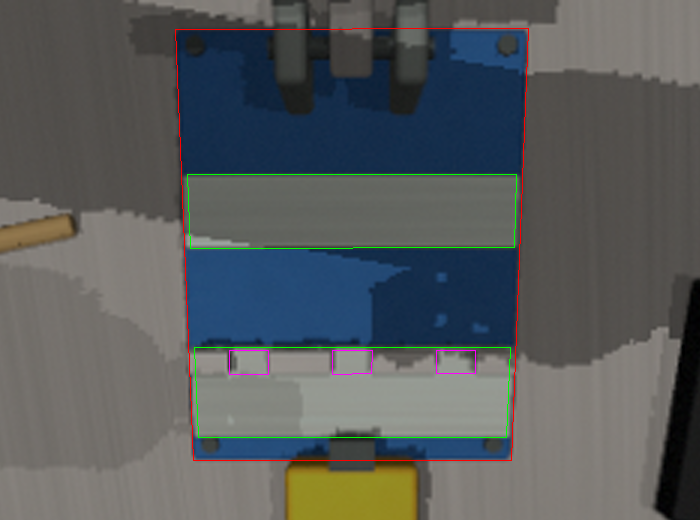

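```bash
cat >> h.py <<'E'
FORCE=60
def note(tag):
    s=env.get_state(); print(tag,"t=%.1f"%s["t"],"tcp",np.round(s["eef_pos"],4),"open %.4f"%s["opening"],"F",np.round(s["force"],1)); return s
def snap(name,crop=None,scale=1):
    st=env.get_state(); im=read_camera("wrist"); save(name,im,crop,scale); np.save(name+".npy",im)
    return im,campose("wrist",st)
def pick(pose,gx,z,jaw,opening=.04,up=.25):
    d=np.array([np.cos(pose[2]),np.sin(pose[2])]); p=np.array(pose[:2])+gx*d
    env.move_pose((p[0],p[1],z+.10),down(jaw)); eoat.gripper_to(opening)
    hit=env.move_linear((p[0],p[1],z),vel=.12,guard=12); note(f"down hit={hit}")
    eoat.gripper_to(0.0,FORCE); s=note("closed")
    env.move_linear((p[0],p[1],up),vel=.25); return note("lifted")
E
python3 - <<'E'
from h import *
tp=np.load("tester.npy")
P=[0.4943,0.3668,3.0044]
jaw=P[2]-np.pi/2+np.pi
print(env.inverse_kinematics((P[0],P[1],.1),down(jaw)))
pick(P,-.004,.009,jaw)
print(np.round(env.get_state()["qpos"],2))
jp=tp[2]
w=T2W(tp,[-.045,.002,0.25])[0]
env.move_pose(w,down(jp)); note("over"); print(np.round(env.get_state()["qpos"],2))
w[2]=.09; env.move_linear(w,vel=.2)
snap("g0")
E
```

```text
[-1.20551841  0.71355831  0.72326253  1.74188977 -0.5798123   0.9119234
 -1.94362433]
down hit=False t=8.1 tcp [0.4989 0.3665 0.0098] open 0.0402 F [ 0.1 -0.4 -0.7]
closed t=8.6 tcp [0.4983 0.3663 0.0091] open -0.0002 F [ 0.2 -0.3  0.3]
lifted t=9.7 tcp [0.4973 0.3659 0.2486] open -0.0001 F [-0.7  0.1 -0. ]
[-1.28  0.55  0.84  1.61 -0.44  1.18 -2.04]
over t=11.5 tcp [0.5313 0.0353 0.2497] open 0.0003 F [-0.3 -0.   0.1]
[-0.63  0.32  0.6   1.82 -0.2   1.07 -0.04]
```

View pics/g0.png

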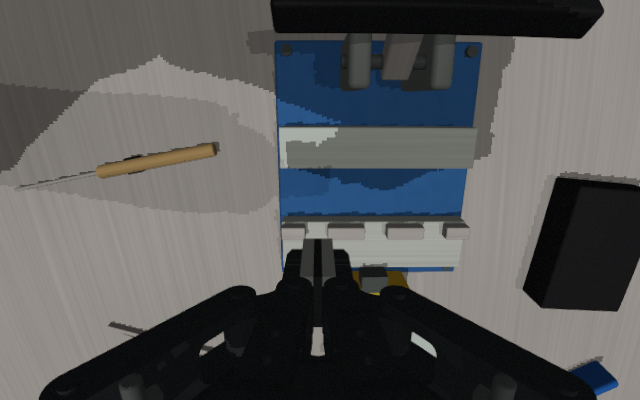

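Run:
```python
from h import *
w=np.array(env.get_state()["eef_pos"]); w[2]=.26; env.move_linear(w,vel=.3)
eoat.gripper_to(.04)
env.move_pose((0.40,0.365,0.22),down(-np.pi/2))
snap("g1"); note("")
```

```text
t=15.5 tcp [0.4006 0.3644 0.2202] open 0.0399 F [-0.1 -0.1  0. ]
```

View pics/g1.png

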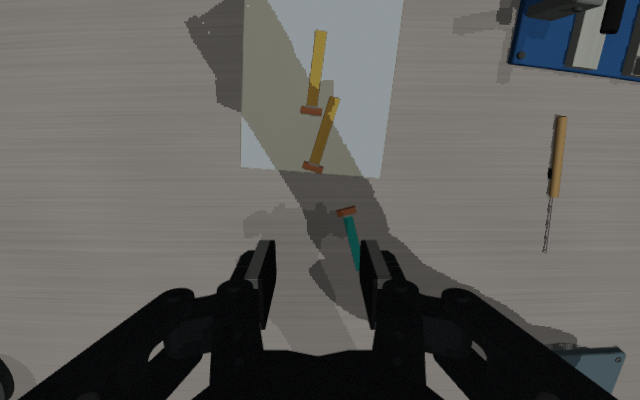

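Run:
```python
from h import *
im=np.load("g1.npy"); cp=campose("wrist")
for h,t in [((311,111),(320,33)),((314,167),(334,100))]:
    i=headtail(cp,h,t,.012); print(np.round(i,4),[np.round(v,4) for v in fitlink(im,cp,i,.006,3)])
g=np.array(env.get_state()["eef_pos"])
```

```text
[0.4937 0.3672 3.0181] [array([0.4944, 0.3673, 3.0041]), np.float64(0.8192)]
[0.428  0.3583 2.853 ] [array([0.4276, 0.3598, 2.8343]), np.float64(0.6644)]
```

Run:
```python
from h import *
P=[0.4943,0.3672,3.0042]; jaw=P[2]+np.pi/2
d=np.array([np.cos(P[2]),np.sin(P[2])]); p=np.array(P[:2])-.004*d
env.move_pose((p[0],p[1],.06),down(jaw)); eoat.gripper_to(.024); note("a")
env.move_linear((p[0],p[1],.012),vel=.12)
snap("g2")
hit=env.move_linear((p[0],p[1],-.004),vel=.015,guard=5); s=note(f"hit={hit}")
z=s["eef_pos"][2]+.0015
env.move_linear((p[0],p[1],z),vel=.03); note("up")
eoat.gripper_to(0,FORCE); note("closed"); snap("g3")
```

```text
a t=16.6 tcp [0.4982 0.3677 0.0613] open 0.0240 F [ 0.3 -0.3 -0. ]
hit=False t=18.4 tcp [ 0.4983  0.3667 -0.0039] open 0.0241 F [-0.6  0.1 -0.6]
up t=18.6 tcp [ 0.4984  0.3667 -0.0022] open 0.0240 F [-0.3 -0.7  0.7]
closed t=19.0 tcp [ 0.4982  0.3666 -0.0024] open -0.0001 F [-0.3  0.5 -0. ]
```

View pics/g2.png

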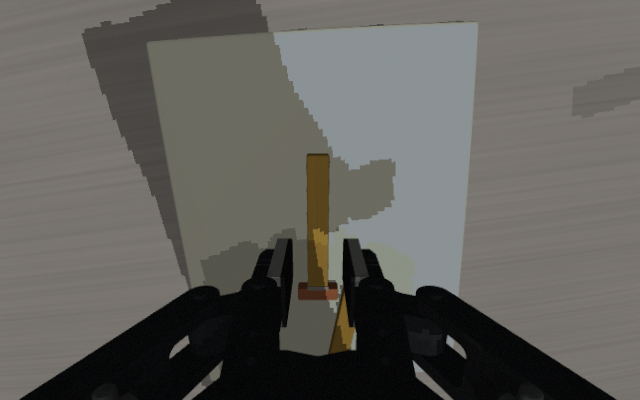

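View pics/g3.png

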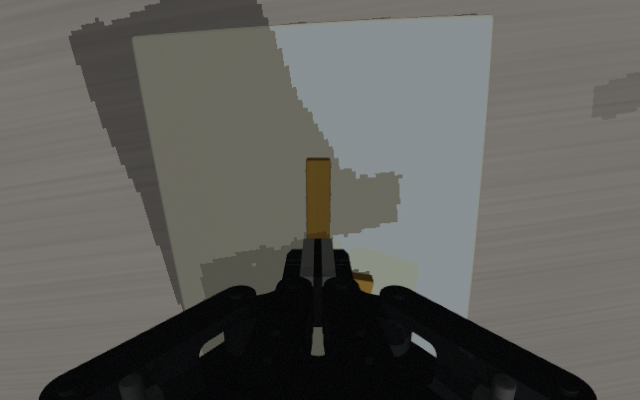

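Run:
```python
from h import *
st=env.get_state(); cp=campose("wrist",st); Rt=R.from_quat(st["tcp_rot"]).as_matrix()
for x in(-.011,0,.011):
    for h in (-.03,-.02,-.01,0): print(x,h,np.round(proj(cp,Rt@[x,0,h]+st["eef_pos"]),0))
print(Rt)
im,_=snap("g4",(240,200,400,340),5)
P=[0.4943,0.3672,3.0042]
print(fitlink(im,cp,P,.006))
```

```text
-0.011 -0.03 [[318. 275.]]
-0.011 -0.02 [[318. 265.]]
-0.011 -0.01 [[318. 256.]]
-0.011 0 [[318. 248.]]
0 -0.03 [[318. 255.]]
0 -0.02 [[318. 246.]]
0 -0.01 [[318. 238.]]
0 0 [[318. 231.]]
0.011 -0.03 [[318. 234.]]
0.011 -0.02 [[318. 226.]]
0.011 -0.01 [[318. 219.]]
0.011 0 [[318. 212.]]
[[ 9.90575753e-01 -1.36965970e-01 -1.73142938e-05]
 [-1.36965969e-01 -9.90575753e-01  2.95951165e-05]
 [-2.12046434e-05 -2.69447358e-05 -9.99999999e-01]]
(array([0.540546  , 0.36120916, 3.02018145]), np.float64(0.7171722895590761))
```

View pics/g4.png

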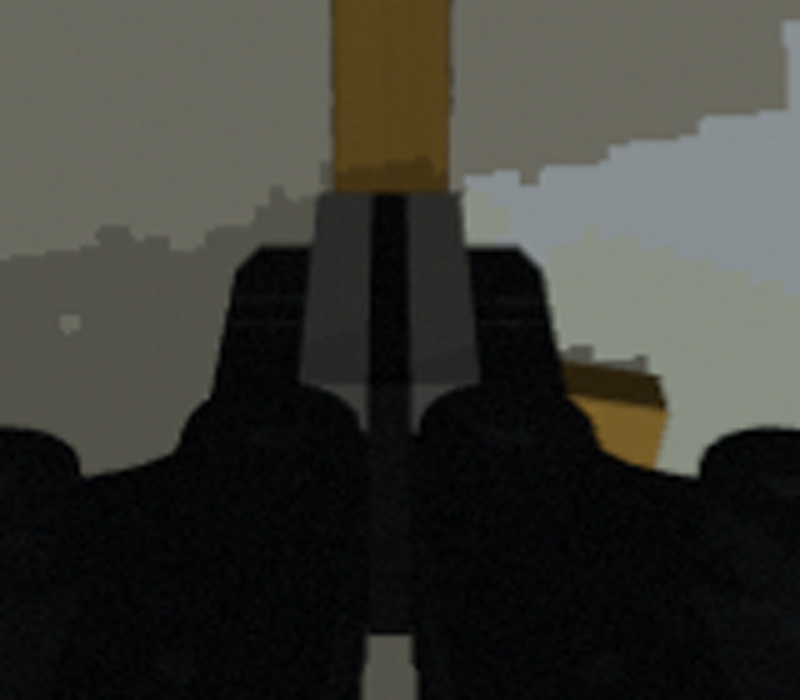

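Run:
```python
from h import *
s=note("0"); p=s["eef_pos"]
hit=env.move_linear((p[0],p[1],-.03),vel=.015,guard=5); s=note(f"hit={hit}")
snap("g5")
```

```text
0 t=19.1 tcp [ 0.4982  0.3666 -0.0025] open 0.0002 F [-0.1 -0.7 -0.5]
hit=True t=20.1 tcp [ 0.4982  0.3666 -0.0159] open -0.0002 F [-0.7 -0.6  6.4]
```

View pics/g5.png

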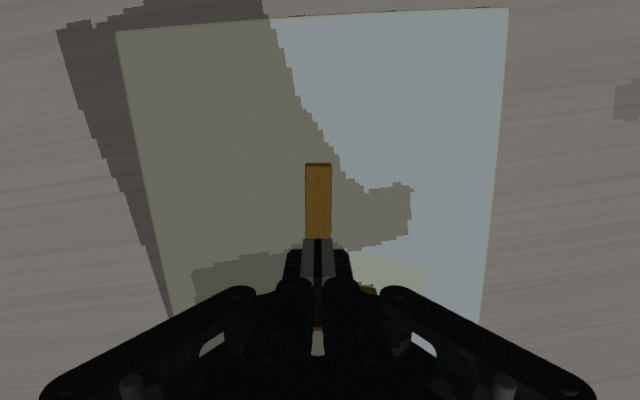

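Run:
```python
from h import *
s=note("0"); p=s["eef_pos"]
env.move_linear((p[0],p[1],.0),vel=.05); eoat.gripper_to(.026)
hit=env.move_linear((p[0],p[1],-.018),vel=.05,guard=5); s=note(f"hit={hit}")
if not hit:
    hit=env.move_linear((p[0],p[1],-.030),vel=.015,guard=5); s=note(f"hit={hit}")
snap("g6")
```

```text
0 t=20.1 tcp [ 0.4982  0.3666 -0.0158] open 0.0003 F [-1.3 -1.1  7. ]
hit=False t=21.5 tcp [ 0.4981  0.3664 -0.0184] open 0.0259 F [-0.6 -0.6  0.3]
hit=True t=22.0 tcp [ 0.4983  0.3667 -0.024 ] open 0.0259 F [-0.5 -1.2  7.2]
```

View pics/g6.png

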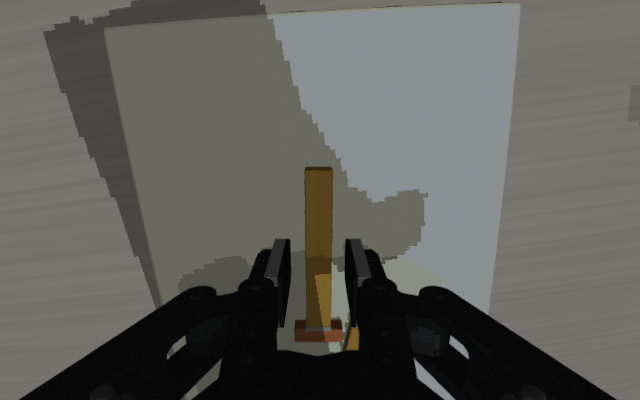

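Run:
```python
from h import *
s=note("0"); p=s["eef_pos"]
env.move_linear((p[0],p[1],-.0215),vel=.03); eoat.gripper_to(.0,FORCE); s=note("closed")
env.move_linear((p[0],p[1],.20),vel=.25); note("up"); snap("g7")
```

```text
0 t=22.1 tcp [ 0.4983  0.3667 -0.024 ] open 0.0262 F [-1.5  0.2  5.9]
closed t=22.6 tcp [ 0.4983  0.3667 -0.0215] open 0.0093 F [-2.2 -0.   1.9]
up t=23.6 tcp [0.4973 0.3663 0.1985] open 0.0097 F [-0.1 -0.5 -0.8]
```

View pics/g7.png

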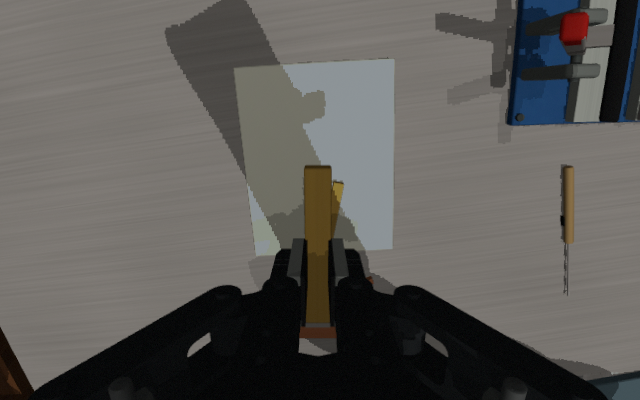

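```bash
cat >> h.py <<'E'
DZ=-.0275 # tcp z minus link underside z when held
def overlane(X,yy,tp,h=.045):
    w=T2W(tp,[X,yy,0.20])[0]
    env.move_pose(w,down(tp[2])); s=note("over")
    w[2]=h+DZ; env.move_linear(w,vel=.25); return note("hover")
E
python3 - <<'E'
from h import *
tp=np.load("tester.npy")
overlane(-.045,.004-.0015,tp)
snap("h0")
E
```

```text
over t=25.4 tcp [0.5314 0.0358 0.1998] open 0.0089 F [ 0.7  0.1 -0.7]
hover t=26.3 tcp [0.5324 0.0352 0.0184] open 0.0096 F [ 0.5 -0.9 -1.2]
```

View pics/h0.png

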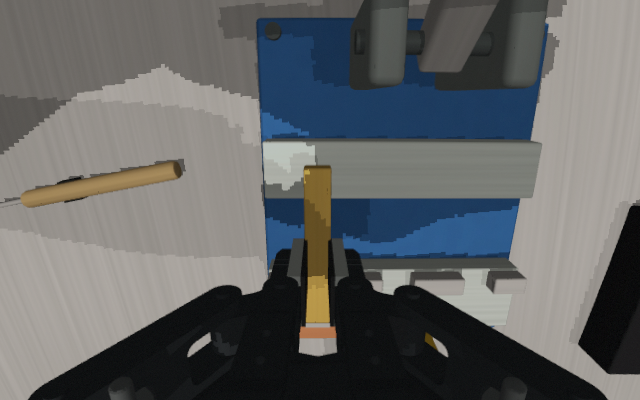

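```bash
cat >> fit.py <<'E'
def linkdraw(o,cp,pose,zb,col=(0,255,255)):
    for b in LB:
        q=(proj(cp,b@R.from_euler("z",pose[2]).as_matrix().T+[pose[0],pose[1],zb])+.5)*3
        cv2.polylines(o,[cv2.convexHull(np.round(q).astype(np.int32))],True,col,1)
def intester(tp,pose):
    d=R.from_euler("z",-tp[2]).as_matrix()[:2,:2]@(np.array(pose[:2])-tp[:2]); return d*1000,np.degrees((pose[2]-tp[2]+np.pi/2+np.pi)%(2*np.pi)-np.pi)
E
python3 - <<'E'
from fit import *
tp=np.load("tester.npy"); im=np.load("h0.npy"); st=env.get_state(); cp=campose("wrist",st)
o=draw(im,cp,tp); 
w=T2W(tp,[-.045,-.0015,0])[0]
zb=st["eef_pos"][2]-DZ
linkdraw(o,cp,[w[0],w[1],tp[2]-np.pi/2],zb)
save("h0o",o[360:1040,700:1640],None,.85)
E
```

```text
(no output)
```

View pics/h0o.png

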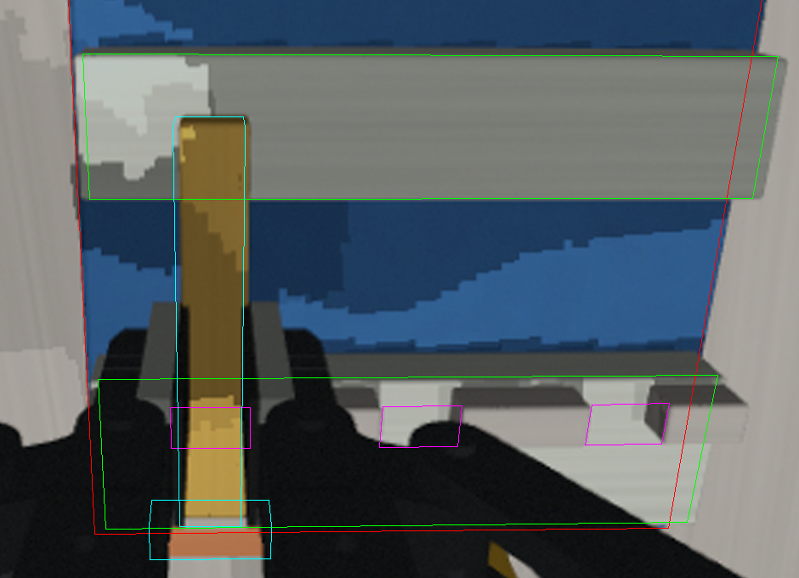

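Run:
```python
from fit import *
tp=np.load("tester.npy")
p=T2W(tp,[-.0455,.0025,0])[0]
hit=env.move_linear((p[0],p[1],.026+DZ+.0005),vel=.04,guard=6); s=note(f"hit={hit}")
im,cp=snap("h1"); o=draw(im,cp,tp); 
w=T2W(tp,[-.0455,-.0015,0])[0]; linkdraw(o,cp,[w[0],w[1],tp[2]-np.pi/2],s["eef_pos"][2]-DZ)
save("h1o",o[360:1040,700:1640],None,.85)
```

```text
hit=True t=26.9 tcp [ 0.5304  0.0353 -0.0015] open 0.0096 F [-0.8 -0.5  5.1]
```

View pics/h1o.png

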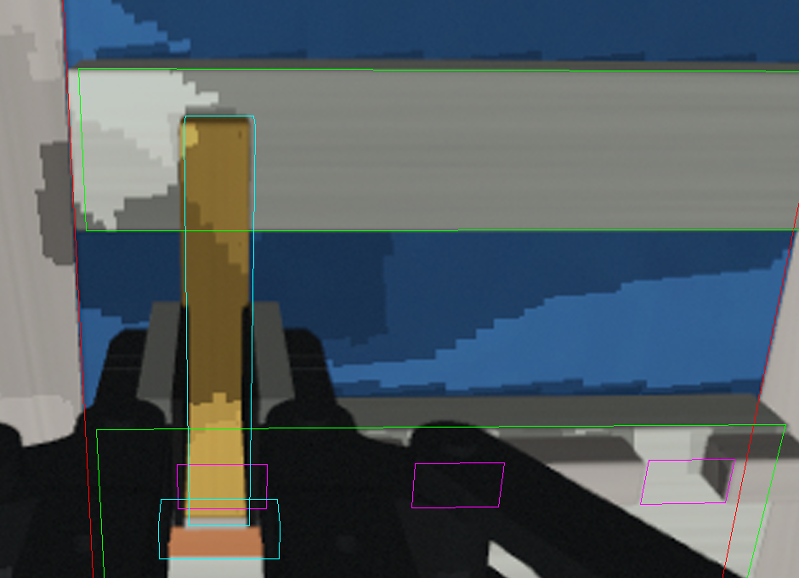

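Run:
```python
from fit import *
tp=np.load("tester.npy")
eoat.gripper_to(.028); s=note("open"); p=s["eef_pos"]
env.move_linear((p[0],p[1],.20),vel=.3)
w=T2W(tp,[-.02,-.07,.2])[0]; env.move_linear(w,vel=.3)
im,cp=snap("h2"); o=draw(im,cp,tp); i=T2W(tp,[-.045,0,0])[0]
f,q=fitlink(im,cp,[i[0],i[1],tp[2]-np.pi/2],.026); print(intester(tp,f),q)
linkdraw(o,cp,f,.026)
save("h2o",o[0:600,700:1400],None,1)
```

```text
open t=27.2 tcp [ 0.5297  0.0353 -0.002 ] open 0.0282 F [-0.1 -0.5  0.3]
(array([-46.4210167 ,  -1.47906221]), np.float64(0.1221913161793272)) 0.889258269547232
```

View pics/h2o.png

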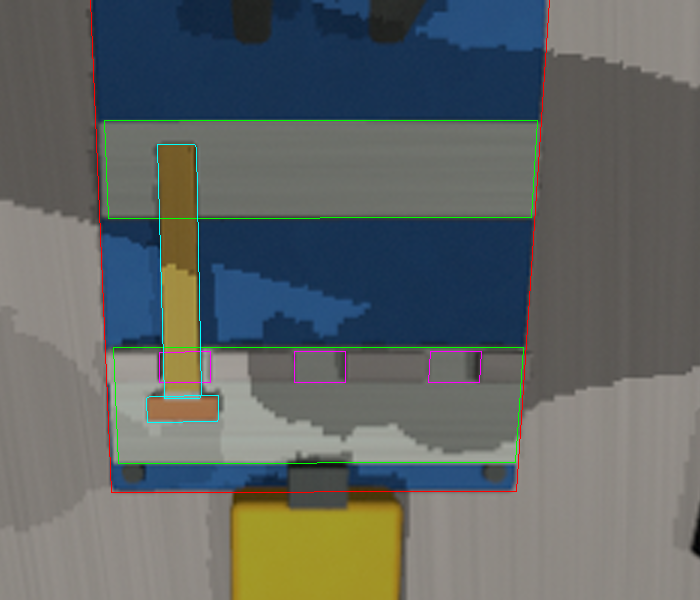

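Run:
```python
from fit import *
eoat.gripper_to(.026)
env.move_pose((0.36,0.365,0.20),down(-np.pi/2))
im,cp=snap("i0"); f,q=fitlink(im,cp,[.4276,.3597,2.8344],.006,8); print(f,q)
if q>.7:
    jaw=f[2]+np.pi/2; d=np.array([np.cos(f[2]),np.sin(f[2])]); p=f[:2]-.004*d
    env.move_pose((p[0],p[1],.06),down(jaw))
    hit=env.move_linear((p[0],p[1],-.0215),vel=.08,guard=6); note(f"hit={hit}")
    if not hit:
        eoat.gripper_to(0,FORCE); note("closed")
        env.move_linear((p[0],p[1],.2),vel=.25); note("up"); snap("i1")
```

```text
[0.42745255 0.35994134 2.84009587] 0.8731836336582205
hit=False t=32.6 tcp [ 0.4317  0.359  -0.021 ] open 0.0258 F [-0.8 -0.1  0.1]
closed t=32.9 tcp [ 0.4316  0.3591 -0.0208] open 0.0092 F [-0.6 -0.6  5.3]
up t=33.9 tcp [0.4303 0.3583 0.1987] open 0.0092 F [-0.  -0.5 -0.5]
```

```bash
ls pics | tail -3
```

```text
h2o.png
i0.png
i1.png
```

Run:
```python
from fit import *
tp=np.load("tester.npy")
X=.046
overlane(X,.0025,tp)
im,cp=snap("i2"); s=env.get_state(); o=draw(im,cp,tp); w=T2W(tp,[X,-.0015,0])[0]; linkdraw(o,cp,[w[0],w[1],tp[2]-np.pi/2],s["eef_pos"][2]-DZ)
save("i2o",o[360:1040,500:1440],None,.85)
```

```text
over t=35.9 tcp [0.6218 0.0279 0.1997] open 0.0094 F [-0.5  0.2  0. ]
hover t=36.8 tcp [0.6233 0.0271 0.0189] open 0.0091 F [ 0.1  0.4 -1. ]
```

View pics/i2o.png

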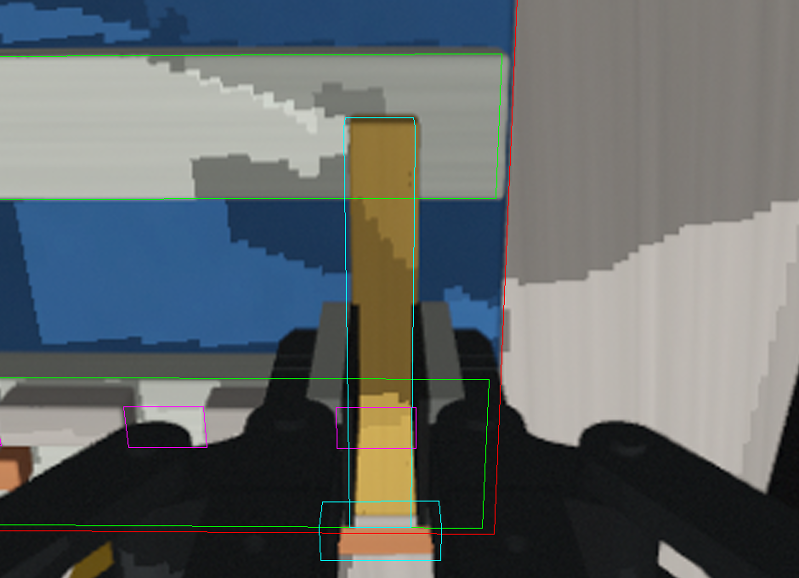

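Run:
```python
from fit import *
tp=np.load("tester.npy")
p=T2W(tp,[.0455,.0025,0])[0]
hit=env.move_linear((p[0],p[1],.026+DZ+.0005),vel=.04,guard=6); s=note(f"hit={hit}")
if s["eef_pos"][2]<.003:
    eoat.gripper_to(.028); s=note("open"); p=s["eef_pos"]
    env.move_linear((p[0],p[1],.20),vel=.3)
    w=T2W(tp,[0,-.07,.2])[0]; env.move_linear(w,vel=.3)
    im,cp=snap("i3"); o=draw(im,cp,tp)
    for X in(-.045,.045):
        i=T2W(tp,[X,0,0])[0]
        f,q=fitlink(im,cp,[i[0],i[1],tp[2]-np.pi/2],.026); print(intester(tp,f),q); linkdraw(o,cp,f,.026)
    save("i3o",o[0:600,600:1400],None,1)
```

```text
hit=True t=37.4 tcp [ 0.6212  0.0271 -0.0008] open 0.0094 F [-0.3  0.4  6. ]
open t=37.7 tcp [ 0.6205  0.0272 -0.0015] open 0.0277 F [-1.  -0.2 -0.4]
(array([-46.54945767,  -0.69129268]), np.float64(-0.21140347843604504)) 0.8722824325359643
(array([45.1055566, -0.6512781]), np.float64(0.11719354423108552)) 0.8634716529754262
```

View pics/i3o.png

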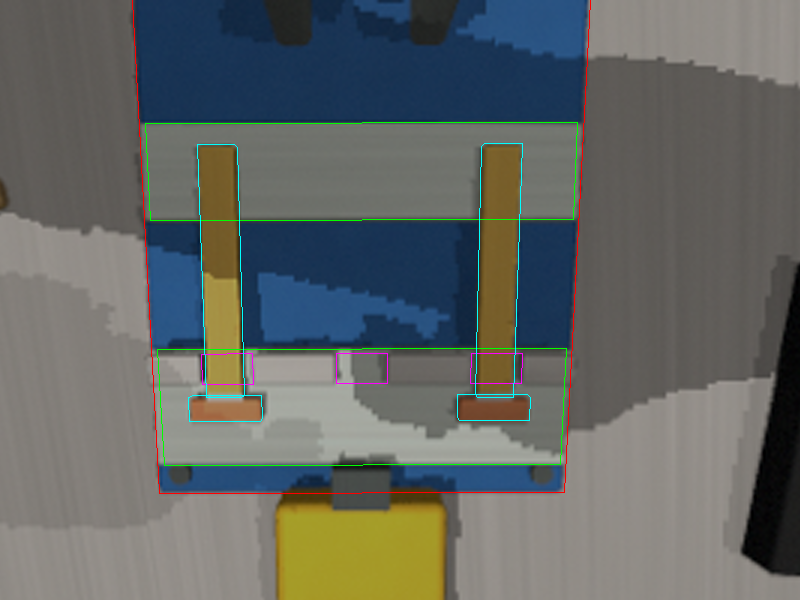

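Run:
```python
from fit import *
tp=np.load("tester.npy")
eoat.gripper_to(.05)
w=T2W(tp,[0,.03,.26])[0]; env.move_pose(w,down(tp[2])); note("")
im,cp=snap("j0"); 
print(find_in("wrist","clamp_grip")[:2])
h=cv2.cvtColor(im,cv2.COLOR_RGB2HSV); m=((h[...,0]<6)|(h[...,0]>174))&(h[...,1]>140)&(h[...,2]>60); ys,xs=np.nonzero(m); print(len(xs),xs.mean(),ys.mean(),xs.min(),xs.max(),ys.min(),ys.max())
for th in (2.15,2.25,2.35):
  for r in(.08,.1,.12): print(th,r,proj(cp,T2W(tp,[0,.095-r*np.cos(th),.068+r*np.sin(th)])))
```

```text
t=39.9 tcp [0.5788 0.0592 0.2603] open 0.0503 F [-0.  -0.3  0.1]
[{'box': [245.9, 1.0, 388.2, 115.3], 'p': 0.96}]
743 323.19919246298787 53.51278600269179 307 372 0 317
2.15 0.08 [[317.51025595  54.1972299 ]]
2.15 0.1 [[317.55436451  36.90391223]]
2.15 0.12 [[317.6052302   16.98908189]]
2.25 0.08 [[317.51240051  46.84390946]]
2.25 0.1 [[317.55657217  27.35601788]]
2.25 0.12 [[317.60707331   5.10992995]]
2.35 0.08 [[317.51285416  40.38932747]]
2.35 0.1 [[317.55637896  19.14017383]]
2.35 0.12 [[317.60563719  -4.86851599]]
```

View pics/j0.png

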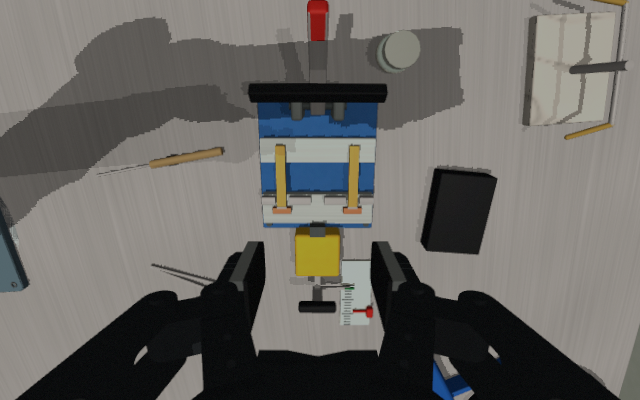

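```bash
cat >> h.py <<'E'
def arc(tp,th,r=.1,dip=.007):
    return T2W(tp,[0,.095-r*np.cos(th),.068+r*np.sin(th)-dip-.030])[0]
E
python3 - <<'E'
from fit import *
tp=np.load("tester.npy")
a=arc(tp,2.25)
env.move_pose(a+[0,0,.07],down(tp[2])); eoat.gripper_to(.045); note("above")
hit=env.move_linear(a,vel=.08,guard=8); note(f"hit={hit}"); snap("k0")
if not hit:
    eoat.gripper_to(0,30); note("closed"); snap("k1")
print(np.round(env.get_state()["qpos"],2))
E
```

```text
above t=40.8 tcp [0.591  0.1841 0.1797] open 0.0450 F [-0.1 -1.4  0.1]
hit=False t=41.9 tcp [0.5906 0.1859 0.1093] open 0.0451 F [ 0.9 -0.3  0.6]
closed t=42.3 tcp [0.5902 0.186  0.1093] open 0.0156 F [-1.   0.5  4.2]
[-0.59  0.61  0.3   1.71 -0.22  0.86 -0.28]
```

View pics/k1.png

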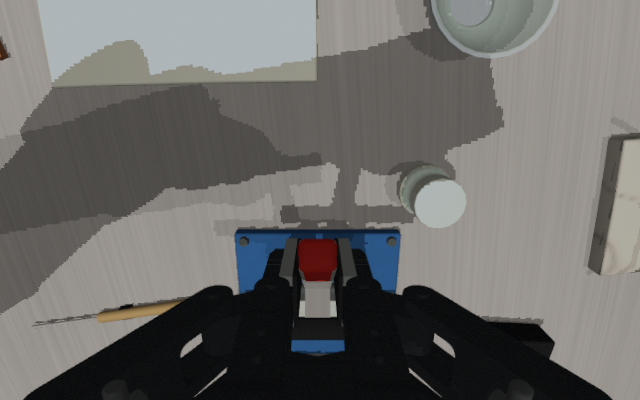

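Run:
```python
from fit import *
tp=np.load("tester.npy")
for th in np.linspace(2.25,1.2,8)[1:]:
    env.move_linear(arc(tp,th),vel=.10); s=env.get_state()
    print("%.2f"%th,"%.4f"%s["opening"],np.round(s["force"],1))
    if np.linalg.norm(s["force"])>30 or s["opening"]<.012: break
snap("k2")
```

```text
2.10 0.0152 [-0.3  1.   2. ]
1.95 0.0152 [0.2 0.1 1.3]
1.80 0.0154 [ 0.8 -0.3 -0.6]
1.65 0.0151 [ 0.5 -0.1  0.1]
1.50 0.0152 [-0.8  0.4  4. ]
1.35 0.0153 [-2.2 -1.5  6.6]
1.20 0.0154 [-3.  -1.5  8.1]
```

View pics/k2.png

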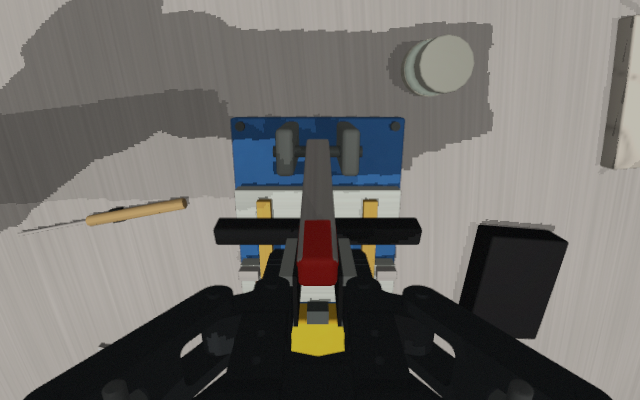

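Run:
```python
from fit import *
tp=np.load("tester.npy")
for th in list(np.linspace(1.2,0.06,9)[1:])+[0]:
    hit=env.move_linear(arc(tp,th),vel=.08,guard=25 if th<.1 else None); s=env.get_state()
    print("%.2f"%th,hit,"%.4f"%s["opening"],np.round(s["force"],1))
    if np.linalg.norm(s["force"])>35 or s["opening"]<.012: break
snap("k3")
eoat.gripper_to(.04); s=note("open")
p=s["eef_pos"]; env.move_linear((p[0],p[1],.20),vel=.3)
w=T2W(tp,[0,-.09,.2])[0]; env.move_linear(w,vel=.3)
im,cp=snap("k4")
```

```text
1.06 False 0.0154 [-3.4 -3.   9.3]
0.92 False 0.0154 [-3.  -4.7  8.7]
0.77 False 0.0156 [-4.3 -6.2  9.2]
0.63 False 0.0150 [-3.7 -8.4 10.5]
0.49 False 0.0154 [-4.7 -9.   8.1]
0.34 False 0.0156 [-2.5 -9.8  6.8]
0.20 False 0.0153 [ -2.3 -11.4   4.8]
0.06 False 0.0151 [ -1.  -12.2   3.5]
0.00 False 0.0155 [ -2.6 -13.1   4.8]
open t=47.7 tcp [0.5755 0.0247 0.0307] open 0.0400 F [ 0.5 -0.3 -0.6]
```

View pics/k4.png

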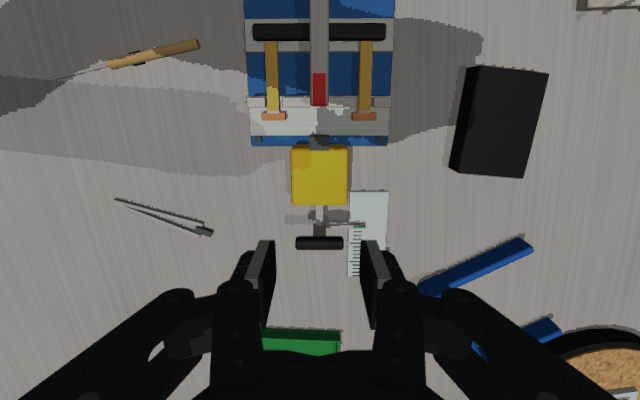

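Run:
```python
from fit import *
im=np.load("d_t0.npy"); save("l0",im,(280,100,390,240),6)
im2=np.load("k4.npy"); tp=np.load("tester.npy"); cp=campose("wrist")
for X in(-.045,.045):
    i=T2W(tp,[X,0,0])[0]; f,q=fitlink(im2,cp,[i[0],i[1],tp[2]-np.pi/2],.026); print(intester(tp,f),q)
```

```text
(array([-46.25633475, -12.80375949]), np.float64(0.422114513374692)) 0.7532120687166162
(array([45.10969733,  0.75446631]), np.float64(-0.23409000748086853)) 0.7284007417798766
```

View pics/l0.png

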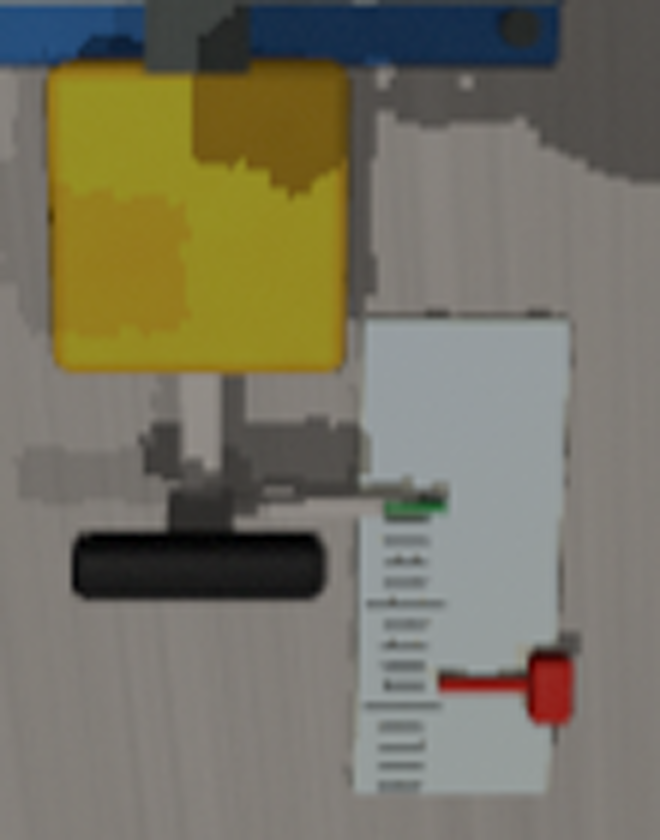

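Run:
```python
from fit import *
im=np.load("j0.npy"); save("l1",im,(280,210,390,340),6)
im=np.load("d_t1.npy"); save("l2",im,(280,130,390,270),6)
```

```text
(no output)
```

View pics/l1.png

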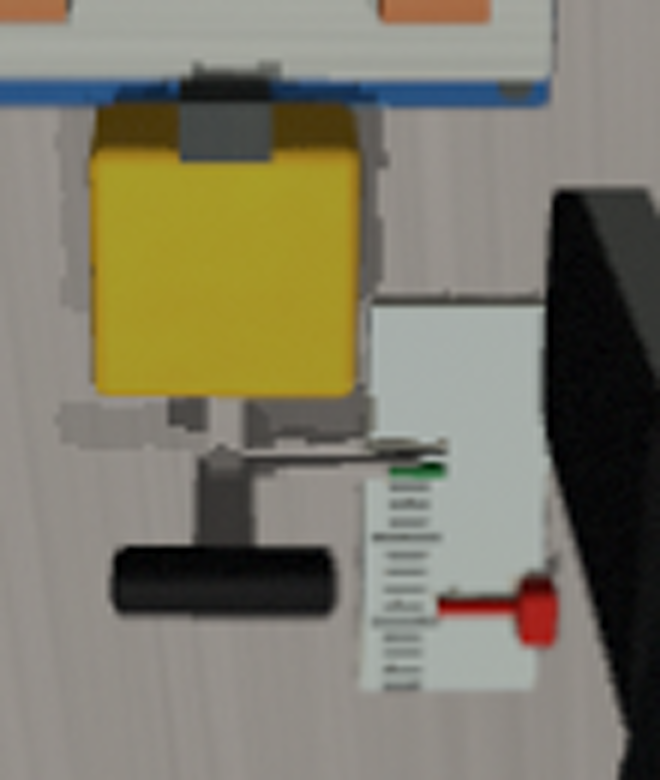

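View pics/l2.png

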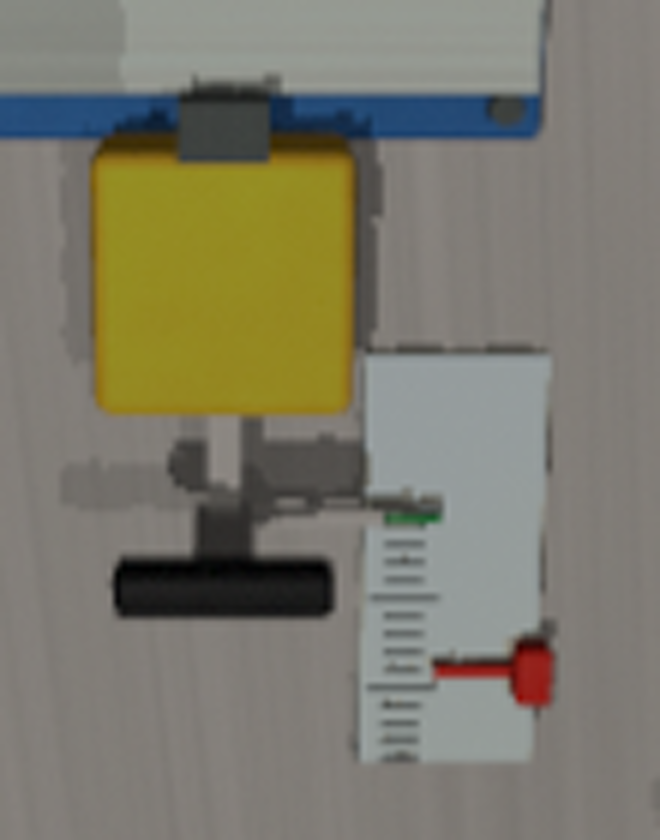

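```bash
cat > tri.py <<'E'
from fit import *
tp=np.load("tester.npy")
c0=load(0)[1]; c1=load(1)[1]
cj=campose("wrist",dict(eef_pos=[0.5788,0.0592,0.2603],tcp_rot=down(tp[2])))
def z(p,ox,oy): return [p[0]/6+ox-.5,p[1]/6+oy-.5]
def tri(a,b,c):
    obs=[z(a,280,100),z(b,280,130),z(c,280,210)]
    f=lambda P:np.concatenate([(proj(cc,P)-o).ravel() for cc,o in zip((c0,c1,cj),obs)])
    r=least_squares(f,[.57,-.1,.03]); P=r.x
    q=R.from_euler("z",-tp[2]).as_matrix()@(P-[tp[0],tp[1],0]); return np.round(q*1000,1),np.round(r.fun,1)
if __name__=="__main__":
    print("index tip",tri((445,506),(438,519),(443,470)))
    print("pointer tip",tri((441,683),(435,668),(440,605)))
    print("bar front L",tri((72,598),(116,616),(113,614)))
    print("bar front R",tri((325,598),(332,616),(335,614)))
    print("house L",tri((55,372),(97,413),(96,396)))
    print("house R",tri((345,372),(352,413),(355,396)))
    print("post",tri((200,500),(222,515),(225,460)))
E
python3 tri.py
```

```text
index tip (array([  52.8, -164. ,   14.7]), array([-0.2,  0.1,  0. , -0.1,  0.3,  0. ]))
pointer tip (array([  54. , -207.4,    8.5]), array([-0.1,  0. ,  0. , -0. ,  0.1, -0. ]))
bar front L (array([ -25.1, -169.5,   63.1]), array([ 0.1, -0.1, -0.4,  0.2,  0.3, -0. ]))
bar front R (array([  24.2, -169.7,   62.8]), array([-0.4, -0.1,  0.1,  0.2,  0.3, -0.1]))
house L (array([ -29.6, -129.2,   38.4]), array([-0.1, -0.1, -0. ,  0.1,  0.2, -0. ]))
house R (array([  29.2, -129.4,   38.2]), array([-0.1, -0.1, -0.1,  0.1,  0.3, -0. ]))
post (array([  -0.7, -163.8,   10.6]), array([-0. ,  0.3,  0. , -0.4, -0. ,  0.1]))
```

Run:
```python
from fit import *
tp=np.load("tester.npy"); jaw=tp[2]-np.pi/2
a=T2W(tp,[-.016,-.1635,.019])[0]
eoat.gripper_to(.022)
env.move_pose(a+[0,0,.13],down(jaw)); note("above")
snap("m0")
print(np.round(env.get_state()["qpos"],2))
hit=env.move_linear(a+[0,0,.05],vel=.2,guard=8)
hit=hit or env.move_linear(a,vel=.06,guard=6); note(f"hit={hit}")
snap("m1")
```

```text
above t=50.4 tcp [ 0.5457 -0.1323  0.1491] open 0.0220 F [-0.  -0.2 -0.2]
[-0.37  0.54  0.71  1.85 -0.44  0.91 -1.11]
hit=False t=51.9 tcp [ 0.5456 -0.133   0.0193] open 0.0218 F [ 0.2 -0.  -0.4]
```

View pics/m0.png

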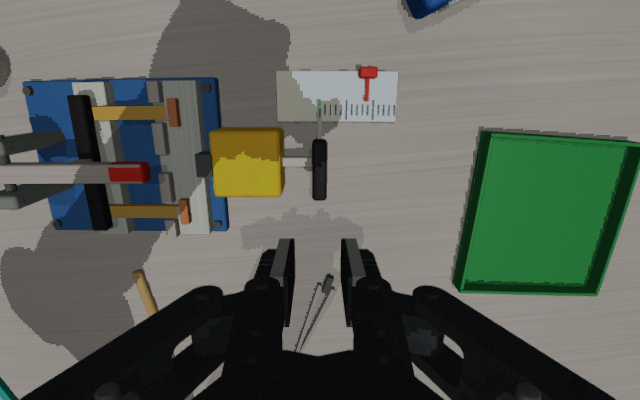

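View pics/m1.png

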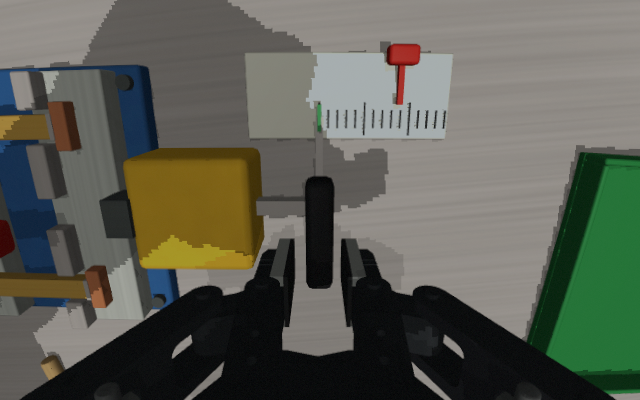

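```bash
cat >> h.py <<'E'
def marks(im):
    h=cv2.cvtColor(im,cv2.COLOR_RGB2HSV); S=np.s_[40:150,230:470]
    g=(h[...,0]>45)&(h[...,0]<85)&(h[...,1]>90)&(h[...,2]>40); g2=np.zeros_like(g); g2[S]=g[S]
    r=((h[...,0]<6)|(h[...,0]>174))&(h[...,1]>140)&(h[...,2]>60); r2=np.zeros_like(r); r2[S]=r[S]
    gy,gx=np.nonzero(g2); ry,rx=np.nonzero(r2)
    out={}
    if len(gx): out["g"]=(gx.mean(),gy.min(),gy.max(),len(gx))
    if len(rx): k=ry>ry.max()-12; out["r"]=(rx[k].mean(),ry.max())
    return {k:np.round(v,1).tolist() for k,v in out.items()}
E
python3 - <<'E'
from fit import *
tp=np.load("tester.npy")
print(marks(np.load("m1.npy")))
eoat.gripper_to(0,80); s=note("closed"); im,_=snap("m2"); print(marks(im))
u=T2W(tp,[0,-1,0])[0]-T2W(tp,[0,0,0])[0]
p0=np.array(s["eef_pos"]); np.save("g0.npy",np.r_[p0])
env.move_linear(p0+u*.02,vel=.04); note("20"); im,_=snap("m3"); print(marks(im))
env.move_linear(p0+u*.034,vel=.04); note("34"); im,_=snap("m4"); print(marks(im))
E
```

```text
{'g': [318.8, 104.0, 130.0, 87.0], 'r': [399.4, 103.0]}
closed t=52.2 tcp [ 0.5457 -0.1337  0.0197] open 0.0097 F [-1.9 -1.9  5.6]
{'g': [317.0, 104.0, 130.0, 79.0], 'r': [397.8, 103.0]}
20 t=53.0 tcp [ 0.5442 -0.1489  0.0197] open 0.0099 F [-1.3  8.9  7.5]
{'g': [318.0, 105.0, 130.0, 78.0], 'r': [370.0, 103.0]}
34 t=53.5 tcp [ 0.5431 -0.1617  0.0197] open 0.0098 F [-1.2 11.5  9. ]
{'g': [318.0, 105.0, 130.0, 78.0], 'r': [346.0, 103.0]}
```

View pics/m4.png

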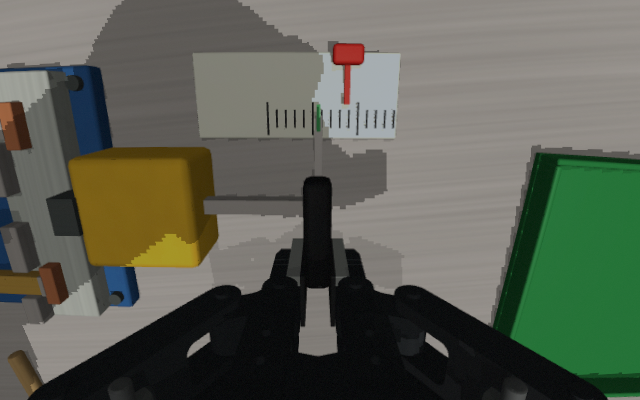

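Run:
```python
from fit import *
tp=np.load("tester.npy"); p0=np.load("g0.npy")
u=T2W(tp,[0,-1,0])[0]-T2W(tp,[0,0,0])[0]
c=.034
env.move_linear(p0+u*(c+.011),vel=.03); c+=.011
for k in range(5):
    im=read_camera("wrist"); m=marks(im); e=(m["r"][0]-m["g"][0])/1.84e3; print(m,"err mm %.1f"%(e*1e3))
    if abs(e)<.0008: break
    c+=e; env.move_linear(p0+u*c,vel=.02)
save("n0",im); np.save("gc.npy",c)
for k in range(5):
    env.wait(.45); im=read_camera("wrist"); m=marks(im); print(m)
note("held"); save("n1",im)
```

```text
{'g': [318.1, 105.0, 130.0, 81.0], 'r': [328.0, 103.0]} err mm 5.4
{'g': [318.0, 105.0, 130.0, 78.0], 'r': [318.9, 103.0]} err mm 0.5
{'g': [318.0, 105.0, 130.0, 78.0], 'r': [319.0, 103.0]}
{'g': [318.0, 105.0, 130.0, 78.0], 'r': [319.0, 103.0]}
{'g': [318.0, 105.0, 130.0, 78.0], 'r': [319.0, 103.0]}
{'g': [318.0, 105.0, 130.0, 78.0], 'r': [319.0, 103.0]}
{'g': [318.0, 104.0, 130.0, 79.0], 'r': [319.0, 103.0]}
held t=57.1 tcp [ 0.5417 -0.1764  0.0196] open 0.0101 F [-2.5 14.9 11. ]
```

View pics/n1.png

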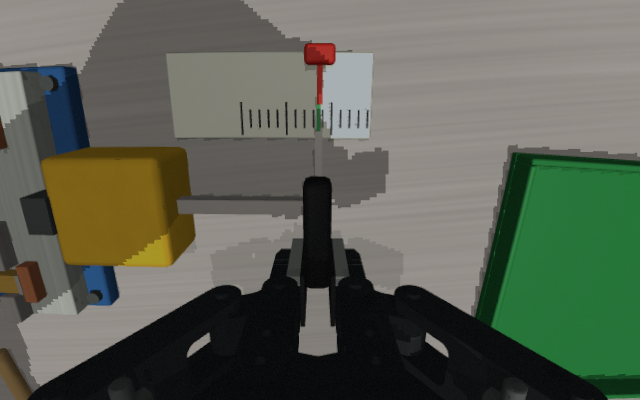

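Run:
```python
from fit import *
tp=np.load("tester.npy"); p0=np.load("g0.npy")
u=T2W(tp,[0,-1,0])[0]-T2W(tp,[0,0,0])[0]
env.move_linear(p0+u*.004,vel=.06); s=note("back")
eoat.gripper_to(.022); s=note("open"); im,_=snap("n2"); print(marks(im))
p=np.array(s["eef_pos"]); env.move_linear(p+[0,0,.16],vel=.25)
w=T2W(tp,[0,-.09,.2])[0]; env.move_pose(w,down(tp[2])); snap("n3")
note("")
```

```text
back t=58.0 tcp [ 0.5456 -0.1341  0.0197] open 0.0102 F [-0.4  6.2  4.7]
open t=58.3 tcp [ 0.5453 -0.1379  0.0196] open 0.0218 F [ 0.3 -0.6  0.2]
{'g': [309.3, 104.0, 130.0, 94.0], 'r': [390.0, 103.0]}
 t=60.3 tcp [ 0.5673 -0.0615  0.1991] open 0.0221 F [0.3 0.8 0.6]
```

View pics/n3.png

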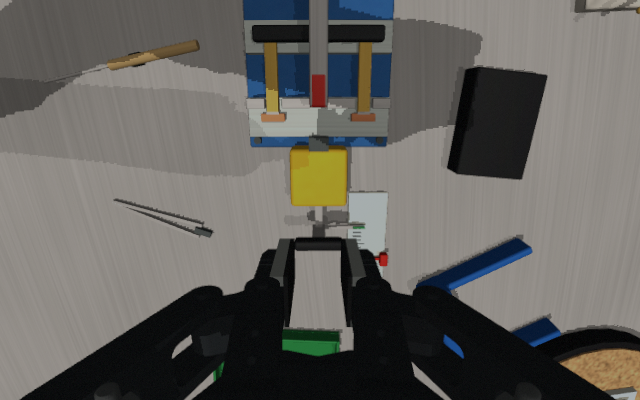

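View pics/n2.png

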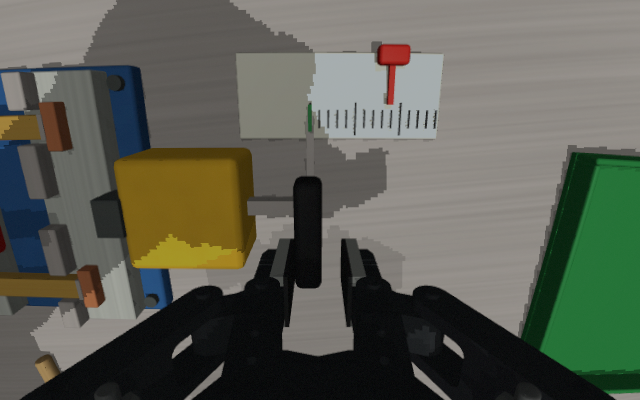

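Run:
```python
from fit import *
tp=np.load("tester.npy")
a=arc(tp,0); eoat.gripper_to(.04)
env.move_pose(a+[0,0,.10],down(tp[2]))
hit=env.move_linear(a,vel=.12,guard=8); note(f"hit={hit}")
eoat.gripper_to(0,35); s=note("closed"); snap("o0")
if s["opening"]>.012 and not hit:
  for th in np.linspace(0,2.25,17)[1:]:
    env.move_linear(arc(tp,th),vel=.10); s=env.get_state()
    print("%.2f"%th,"%.4f"%s["opening"],np.round(s["force"],1))
    if np.linalg.norm(s["force"])>35 or s["opening"]<.012: break
snap("o1")
```

```text
hit=False t=62.1 tcp [0.5763 0.0235 0.0318] open 0.0403 F [ 0.3 -0.2 -0.2]
closed t=62.5 tcp [0.5756 0.0238 0.0319] open 0.0152 F [-2.3 -0.1  5.4]
0.14 0.0147 [ 1.3  2.7 -2.1]
0.28 0.0148 [ 1.4  5.2 -4.4]
0.42 0.0150 [ 1.1  4.4 -5.3]
0.56 0.0147 [ 2.9  5.6 -6.5]
0.70 0.0148 [ 3.3  4.3 -8.2]
0.84 0.0150 [ 3.9  3.2 -8.6]
0.98 0.0154 [ 2.5  2.  -8.4]
1.12 0.0147 [ 0.9  0.1 -5.6]
1.27 0.0146 [ 1.3 -2.3 -2.2]
1.41 0.0143 [-1.  -3.5  0.6]
1.55 0.0144 [-1.3 -2.2  2.7]
1.69 0.0146 [-1.6 -2.7  5.1]
1.83 -0.0001 [ 0.4 -1.  -0.7]
```

View pics/o1.png

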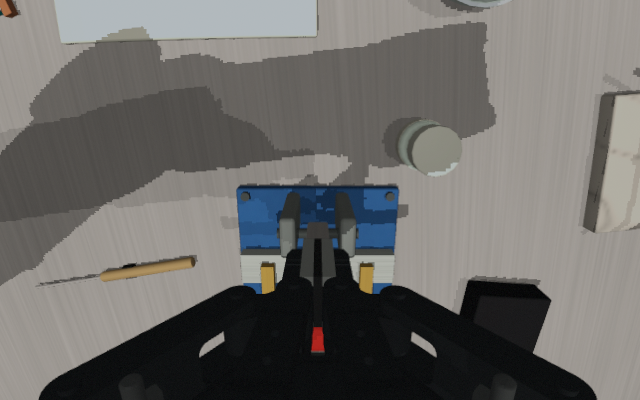

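Run:
```python
from fit import *
tp=np.load("tester.npy")
w=np.array(env.get_state()["eef_pos"]); w[2]=.20; env.move_linear(w,vel=.2); eoat.gripper_to(.04)
w=T2W(tp,[0,-.05,.2])[0]; env.move_pose(w,down(tp[2])); snap("o2")
```

```text
(no output)
```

View pics/o2.png

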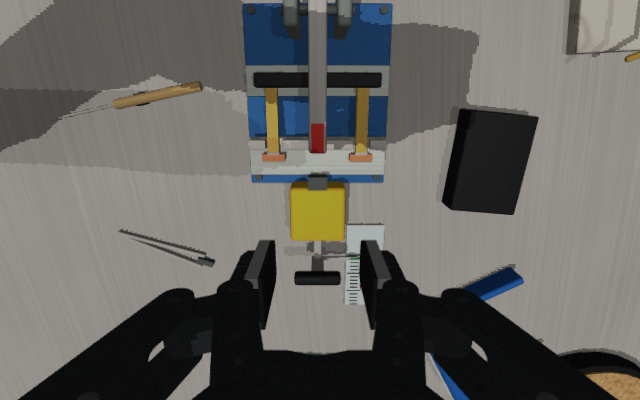

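Run:
```python
from fit import *
tp=np.load("tester.npy")
D=.009
a=arc(tp,0,dip=D); eoat.gripper_to(.04)
env.move_pose(a+[0,0,.10],down(tp[2]))
hit=env.move_linear(a,vel=.12,guard=8); note(f"hit={hit}")
eoat.gripper_to(0,60); s=note("closed")
if s["opening"]>.012 and not hit:
  for th in np.linspace(0,2.25,17)[1:]:
    env.move_linear(arc(tp,th,dip=D),vel=.10); s=env.get_state()
    print("%.2f"%th,"%.4f"%s["opening"],np.round(s["force"],1))
    if np.linalg.norm(s["force"])>35 or s["opening"]<.012: break
snap("o3")
```

```text
hit=False t=69.7 tcp [0.5763 0.0235 0.0298] open 0.0401 F [ 0.2 -0.3  0.2]
closed t=70.1 tcp [0.5756 0.0238 0.03  ] open 0.0142 F [-3.   0.7  6.3]
0.14 0.0143 [ 1.2  3.  -3.3]
0.28 0.0147 [ 2.2  5.4 -6.4]
0.42 0.0144 [ 3.4  5.7 -7.6]
0.56 0.0143 [ 4.2  5.5 -9.7]
0.70 0.0144 [  5.    6.  -11.7]
0.84 0.0143 [  4.7   4.3 -12.8]
0.98 0.0142 [  6.    4.2 -14.4]
1.12 0.0135 [  5.2   4.  -16.3]
1.27 0.0139 [  5.9   1.1 -17.2]
1.41 0.0131 [  5.6   0.3 -16.1]
1.55 0.0122 [  4.2  -1.2 -13.4]
1.69 0.0001 [-0.6 -0.1 -0.4]
```

View pics/o3.png

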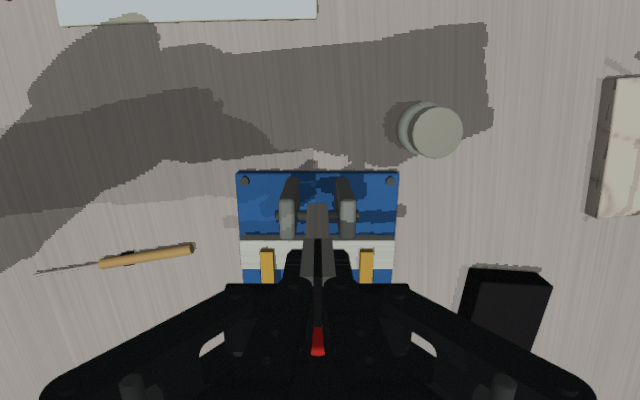

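Run:
```python
from fit import *
tp=np.load("tester.npy")
D=.009
w=np.array(env.get_state()["eef_pos"]); w[2]=.20; env.move_linear(w,vel=.2); eoat.gripper_to(.04)
a=arc(tp,0,dip=D)
env.move_pose(a+[0,0,.12],down(tp[2])); snap("p0")
hit=env.move_linear(a,vel=.12,guard=8); note(f"hit={hit}")
eoat.gripper_to(0,30); s=note("closed"); snap("p1")
r=.1; Rm=R.from_euler("z",-tp[2]).as_matrix()
if s["opening"]>.012 and not hit:
  for th in np.linspace(0,2.25,17)[1:7]:
    env.move_linear(arc(tp,th,r=r,dip=D),vel=.10); s=env.get_state()
    F=Rm@s["force"]; Fr=-F[1]*np.cos(th)+F[2]*np.sin(th); Ft=F[1]*np.sin(th)+F[2]*np.cos(th)
    t=Rm@(np.array(s["eef_pos"])-[tp[0],tp[1],0])-[0,.095,.068-D-.03]
    print("%.2f"%th,"%.4f"%s["opening"],"Fr %.1f Ft %.1f"%(Fr,Ft),"actual r %.4f th %.3f"%(np.hypot(t[1],t[2]),np.arctan2(t[2],-t[1])),"r %.4f"%r)
    r+=np.clip(.0003*Fr,-.002,.002)
snap("p2")
```

```text
hit=False t=76.3 tcp [0.5762 0.0237 0.0297] open 0.0397 F [-0.3 -0.2  0.1]
closed t=76.7 tcp [0.5756 0.0237 0.0298] open 0.0149 F [-1.4  0.8  4.8]
0.14 0.0155 Fr -2.3 Ft -1.7 actual r 0.0993 th 0.144 r 0.1000
0.28 0.0151 Fr -2.5 Ft -2.6 actual r 0.0989 th 0.282 r 0.0993
0.42 0.0150 Fr -3.0 Ft -1.4 actual r 0.0985 th 0.421 r 0.0985
0.56 0.0154 Fr -1.2 Ft -2.2 actual r 0.0980 th 0.561 r 0.0977
0.70 0.0149 Fr 0.4 Ft -2.5 actual r 0.0976 th 0.702 r 0.0973
0.84 0.0153 Fr -0.8 Ft -1.3 actual r 0.0975 th 0.844 r 0.0974
```

View pics/p1.png

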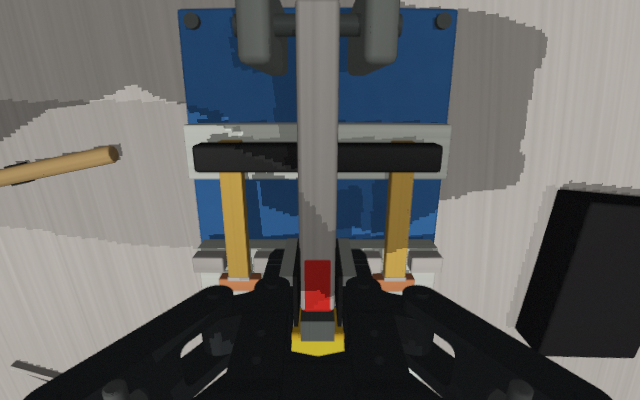

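View pics/p2.png

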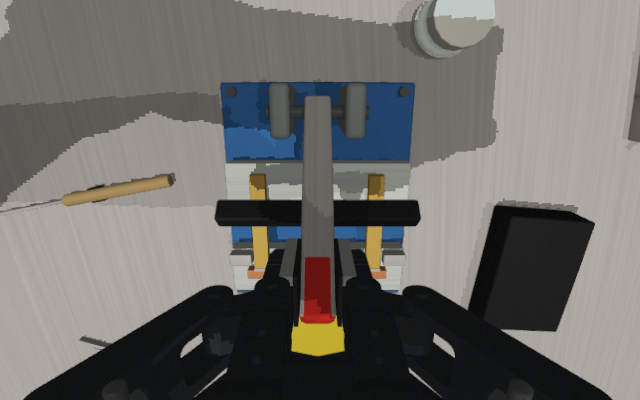

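```bash
cat > cont.py <<'E'
from fit import *
import sys
tp=np.load("tester.npy"); D=.009; a0,a1,n,r=map(float,sys.argv[1:5])
Rm=R.from_euler("z",-tp[2]).as_matrix()
for th in np.linspace(a0,a1,int(n)+1)[1:]:
    env.move_linear(arc(tp,th,r=r,dip=D),vel=.10); s=env.get_state()
    F=Rm@s["force"]; Fr=-F[1]*np.cos(th)+F[2]*np.sin(th); Ft=F[1]*np.sin(th)+F[2]*np.cos(th)
    t=Rm@(np.array(s["eef_pos"])-[tp[0],tp[1],0])-[0,.095,.068-D-.03]
    print("%.2f"%th,"%.4f"%s["opening"],"Fr %.1f Ft %.1f"%(Fr,Ft),"actual r %.4f th %.3f"%(np.hypot(t[1],t[2]),np.arctan2(t[2],-t[1])),"r %.4f"%r)
    if s["opening"]<.0135: break
    r+=np.clip(.0003*Fr,-.002,.002)
print(r); snap(sys.argv[5])
E
python3 cont.py .84 1.45 5 .0972 p3
```

```text
0.96 0.0152 Fr -0.6 Ft -3.2 actual r 0.0973 th 0.961 r 0.0972
1.08 0.0152 Fr -0.1 Ft -2.5 actual r 0.0972 th 1.083 r 0.0970
1.21 0.0145 Fr 0.8 Ft -3.5 actual r 0.0971 th 1.205 r 0.0970
1.33 0.0152 Fr -1.9 Ft -2.5 actual r 0.0972 th 1.332 r 0.0973
1.45 0.0153 Fr 3.6 Ft -3.5 actual r 0.0969 th 1.450 r 0.0967
0.09775954709621774
```

View pics/p3.png

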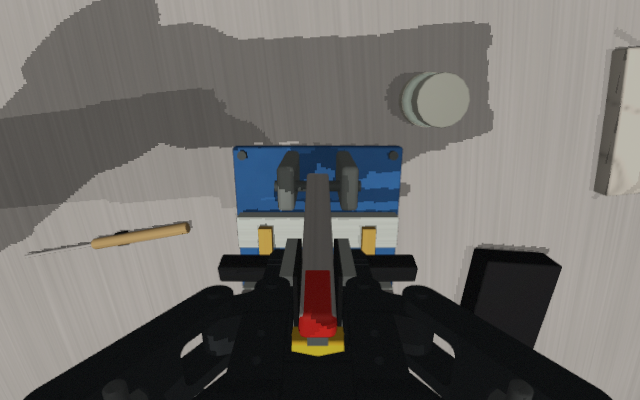

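Run:
```python
from fit import *
tp=np.load("tester.npy"); cp=campose("wrist")
for th in (1.0,1.1,1.2,1.3,1.4,1.45,1.5): print(th,[np.round(proj(cp,T2W(tp,[x,.095-r*np.cos(th),.068+r*np.sin(th)]))[0]).tolist() for x,r in((0.061,.055),(0,.08),(0,.12))])
```

```text
1.0 [[416.0, 250.0], [318.0, 289.0], [318.0, 365.0]]
1.1 [[418.0, 245.0], [318.0, 282.0], [318.0, 357.0]]
1.2 [[420.0, 239.0], [318.0, 273.0], [318.0, 345.0]]
1.3 [[422.0, 232.0], [318.0, 263.0], [318.0, 330.0]]
1.4 [[423.0, 225.0], [318.0, 251.0], [318.0, 310.0]]
1.45 [[424.0, 220.0], [318.0, 244.0], [318.0, 299.0]]
1.5 [[424.0, 216.0], [318.0, 237.0], [318.0, 287.0]]
```

```bash
cat > tilt.py <<'E'
from fit import *
tp=np.load("tester.npy")
X=R.from_euler("z",tp[2]).as_matrix()[:,0]; H=T2W(tp,[0,.095,.068])[0]
def rigid(s,phi):
    Q=R.from_rotvec(-phi*X); return H+Q.apply(np.array(s["eef_pos"])-H),(Q*R.from_quat(s["tcp_rot"])).as_quat()
E
python3 - <<'E'
from tilt import *
s=env.get_state(); note("")
for phi in np.arange(0,1.01,.1):
    p,q=rigid(s,phi); j=env.inverse_kinematics(p,q); print("%.1f"%phi,np.round(p,3),None if j is None else np.round(j,2))
E
```

```text
t=79.9 tcp [0.5835 0.1113 0.1251] open 0.0150 F [-0.9 -3.3  3.8]
0.0 [0.583 0.111 0.125] [-0.51  0.55  0.33  1.77 -0.22  0.86 -0.16]
0.1 [0.584 0.117 0.126] [-0.6   0.58  0.38  1.74 -0.14  0.9  -0.28]
0.2 [0.585 0.123 0.126] [-0.69  0.62  0.42  1.7  -0.07  0.95 -0.37]
0.3 [0.585 0.129 0.126] [-0.76  0.66  0.45  1.66 -0.01  1.01 -0.46]
0.4 [0.586 0.134 0.125] [-0.82  0.72  0.48  1.61  0.05  1.07 -0.53]
0.5 [0.586 0.14  0.124] [-0.87  0.78  0.5   1.56  0.09  1.14 -0.59]
0.6 [0.587 0.146 0.122] [-0.91  0.84  0.51  1.51  0.13  1.21 -0.64]
0.7 [0.587 0.151 0.119] [-0.94  0.91  0.52  1.45  0.17  1.29 -0.68]
0.8 [0.587 0.156 0.116] [-0.97  0.98  0.54  1.39  0.19  1.36 -0.71]
0.9 [0.588 0.16  0.113] [-0.99  1.05  0.55  1.33  0.21  1.44 -0.73]
1.0 [0.588 0.165 0.109] [-1.01  1.13  0.56  1.26  0.24  1.51 -0.74]
```

Run:
```python
from tilt import *
eoat.gripper_to(0,70)
s0=env.get_state(); print(s0["opening"])
for phi in np.arange(.1,.96,.1):
    p,q=rigid(s0,phi); env.move_linear(p,q,vel=.05); s=env.get_state()
    print("%.1f"%phi,"%.4f"%s["opening"],np.round(s["force"],1))
    if s["opening"]<.012 or np.linalg.norm(s["force"])>35: break
snap("q0")
```

```text
0.013916852421458912
0.1 0.0132 [ 1.1 -1.1 -0. ]
0.2 0.0122 [ 1.9  0.6 -3.8]
0.3 0.0122 [ 1.7 -0.7 -4.2]
0.4 0.0120 [ 3.  -0.5 -3.6]
```

View pics/q0.png

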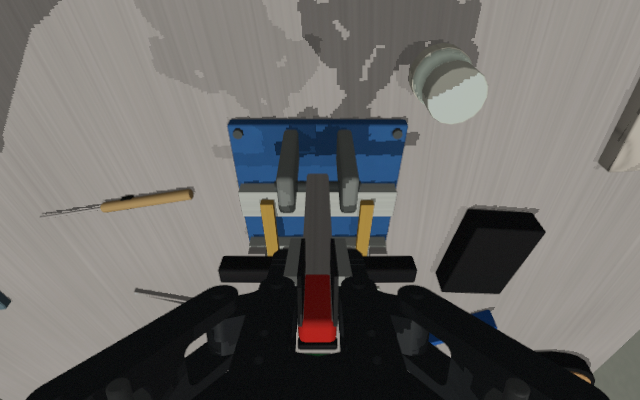

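Run:
```python
from tilt import *
s0=env.get_state()
for phi in np.arange(.1,.51,.1):
    p,q=rigid(s0,phi); env.move_linear(p,q,vel=.05); s=env.get_state()
    print("%.1f"%phi,"%.4f"%s["opening"],np.round(s["force"],1))
    if s["opening"]<.009 or np.linalg.norm(s["force"])>35: break
im,cp=snap("q1")
print("model")
for th in (1.5,1.7,1.8,1.9,2.0,2.1,2.2): print(th,[np.round(proj(cp,T2W(tp,[x,.095-r*np.cos(th)-n*np.sin(th),.068+r*np.sin(th)-n*np.cos(th)]))[0]).tolist() for x,r,n in((0.061,.055,.02),(0,.08,0),(0,.12,0))])
```

```text
0.1 0.0118 [ 0.1  0.2 -1.1]
0.2 0.0122 [2.5 0.4 0.7]
0.3 0.0121 [0.6 1.3 0.1]
0.4 0.0120 [ 0.7  1.6 -0.4]
0.5 0.0115 [-0.5  0.4 -0.2]
model
1.5 [[401.0, 264.0], [318.0, 300.0], [318.0, 367.0]]
1.7 [[405.0, 267.0], [318.0, 298.0], [318.0, 371.0]]
1.8 [[407.0, 267.0], [318.0, 294.0], [318.0, 369.0]]
1.9 [[410.0, 266.0], [318.0, 289.0], [318.0, 365.0]]
2.0 [[412.0, 264.0], [318.0, 282.0], [318.0, 357.0]]
2.1 [[414.0, 261.0], [318.0, 273.0], [318.0, 346.0]]
2.2 [[417.0, 257.0], [318.0, 263.0], [318.0, 330.0]]
```

View pics/q1.png

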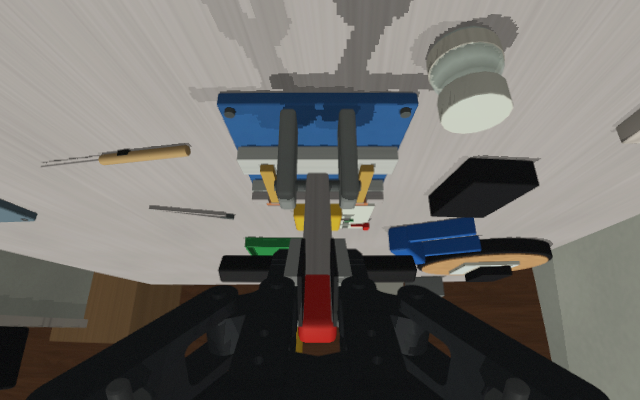

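Run:
```python
from tilt import *
eoat.gripper_to(.045); env.wait(.3)
s=env.get_state(); z=R.from_quat(s["tcp_rot"]).as_matrix()[:,2]
im,cp=snap("q2")
env.move_linear(np.array(s["eef_pos"])-.09*z,vel=.2); snap("q3")
s=env.get_state(); p=np.array(s["eef_pos"]); print(p)
p[2]=max(p[2],.24); env.move_pose(p,down(tp[2])); 
w=T2W(tp,[0,.0,.24])[0]; env.move_linear(w,vel=.3); snap("q4"); note("")
```

```text
[0.59366702 0.2275689  0.1684357 ]
 t=85.6 tcp [0.576  0.0322 0.2389] open 0.0449 F [ 0.2 -0.5  0.4]
```

View pics/q4.png

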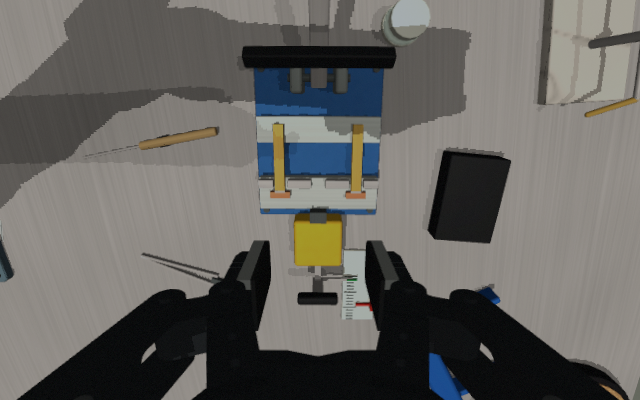

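Run:
```python
from tilt import *
im=np.load("q4.npy"); cp=campose("wrist"); fs=[]
for X in(-.045,.045):
    i=T2W(tp,[X,0,0])[0]; f,q=fitlink(im,cp,[i[0],i[1],tp[2]-np.pi/2],.026); print(intester(tp,f),q); fs.append(f)
np.save("fs.npy",fs)
f=fs[0]; eoat.gripper_to(.026)
d=np.array([np.cos(f[2]),np.sin(f[2])]); p=f[:2]-.004*d; jaw=f[2]+np.pi/2
env.move_pose((p[0],p[1],.10),down(jaw))
hit=env.move_linear((p[0],p[1],.026+DZ-.001),vel=.1,guard=6); note(f"hit={hit}")
eoat.gripper_to(0,60); note("closed")
env.move_linear((p[0],p[1],.20),vel=.2); s=note("up"); snap("r0")
tc=campose("top"); it=read_camera("top"); save("r1",it,(380,160,520,290),5)
```

```text
(array([-46.49526638,  -0.67106272]), np.float64(-0.1943566593086922)) 0.8717008891175584
(array([45.09830666, -0.93304788]), np.float64(0.36933027202765073)) 0.8409250503253592
hit=False t=87.8 tcp [ 0.5306  0.0361 -0.002 ] open 0.0261 F [-0.7 -0.5 -0.4]
closed t=88.0 tcp [ 0.5306  0.0362 -0.0017] open 0.0096 F [-1.6  0.1  5.6]
up t=89.2 tcp [0.5291 0.0361 0.199 ] open 0.0094 F [-0.1 -0.5 -2.3]
```

View pics/r1.png

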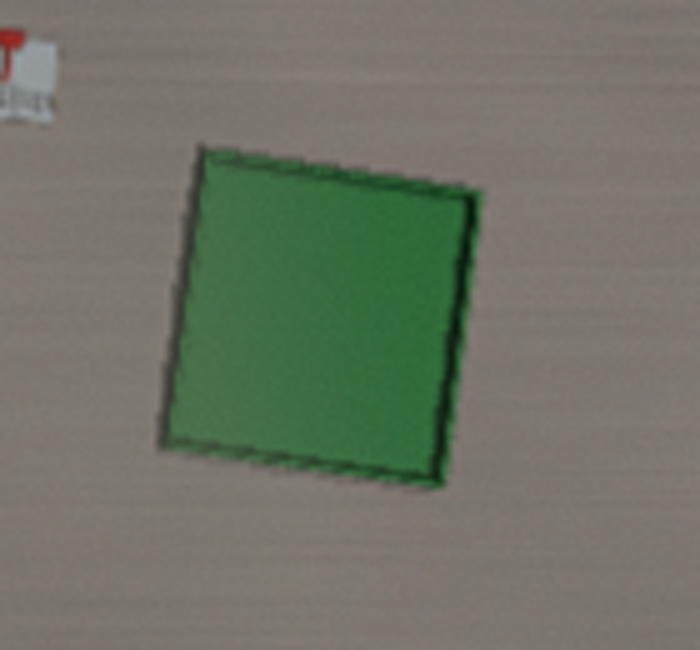

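View pics/r0.png

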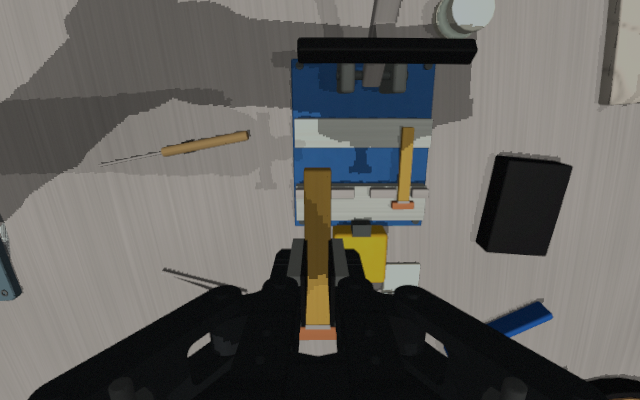

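Run:
```python
from tilt import *
tc=campose("top"); c=np.array([[200,148],[482,190],[443,487],[160,448]])/5+[380,160]-.5
P=unproj(tc,c,.02)[:,:2]; print(np.round(P,3),np.linalg.norm(np.diff(P,axis=0),axis=1))
ctr=P.mean(0)+[-.001,.004]; ux=(P[0]-P[3]+P[1]-P[2]); ux/=np.linalg.norm(ux); yaw=np.arctan2(ux[1],ux[0]); print(ctr,yaw)
np.save("tray.npy",[*ctr,yaw])
uy=np.array([-ux[1],ux[0]])
p=ctr-.035*ux+.004*uy   # link along tray -y, grip 4mm toward +y of origin
env.move_pose((p[0],p[1],.20),down(yaw)); note("over"); 
env.move_linear((p[0],p[1],.05),vel=.25); snap("s0")
hit=env.move_linear((p[0],p[1],.004+DZ+.002),vel=.06,guard=6); note(f"hit={hit}")
eoat.gripper_to(.028); note("open")
env.move_linear((p[0],p[1],.2),vel=.25); 
q=ctr+.03*uy-.1*ux*0; env.move_linear((q[0],q[1]-.10,.24),vel=.3); snap("s1")
```

```text
[[ 0.576 -0.294]
 [ 0.554 -0.454]
 [ 0.387 -0.431]
 [ 0.408 -0.271]] [0.16213626 0.16851175 0.16141558]
[ 0.48030586 -0.35860172] -0.1371174318186193
over t=90.8 tcp [ 0.4473 -0.3483  0.1998] open 0.0095 F [-0.6  0.8 -0.8]
hit=False t=92.9 tcp [ 0.4465 -0.35   -0.0211] open 0.0096 F [-0.6 -0.6 -0.2]
open t=93.2 tcp [ 0.4463 -0.35   -0.0213] open 0.0282 F [-0.1  0.1 -1.1]
```

View pics/s1.png

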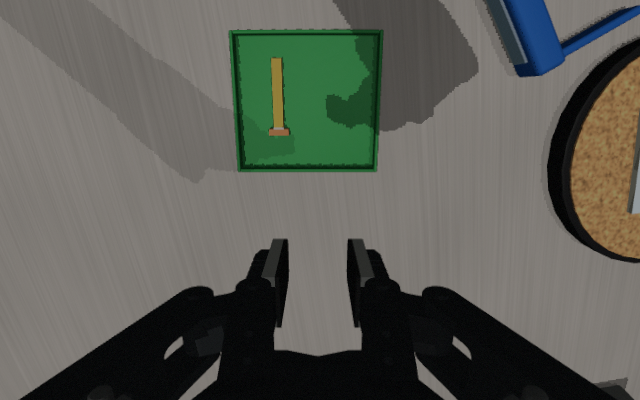

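View pics/s0.png

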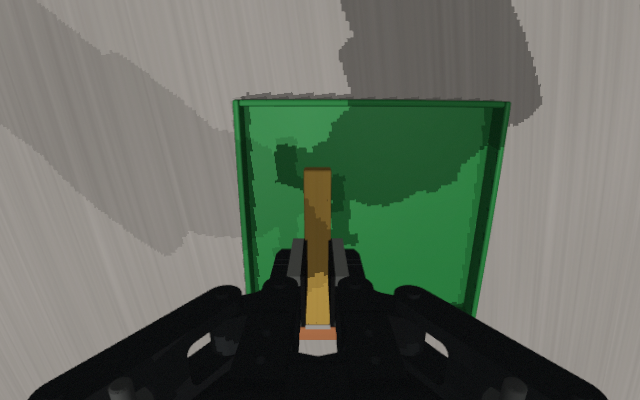

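Link one is in the tray at (278,95). Now the second, re-fitted just before picking.

Run:
```python
from tilt import *
w=T2W(tp,[.02,-.04,.24])[0]; env.move_pose(w,down(tp[2])); im,cp=snap("t0")
i=T2W(tp,[.045,0,0])[0]; f,q=fitlink(im,cp,[i[0],i[1],tp[2]-np.pi/2],.026); print(intester(tp,f),q)
assert q>.7
eoat.gripper_to(.026)
d=np.array([np.cos(f[2]),np.sin(f[2])]); p=f[:2]-.004*d; jaw=f[2]+np.pi/2
env.move_pose((p[0],p[1],.10),down(jaw))
hit=env.move_linear((p[0],p[1],.026+DZ-.001),vel=.1,guard=6); note(f"hit={hit}")
eoat.gripper_to(0,60); note("closed")
env.move_linear((p[0],p[1],.20),vel=.2); s=note("up")
assert s["opening"]>.006
t=np.load("tray.npy"); ux=np.array([np.cos(t[2]),np.sin(t[2])]); uy=np.array([-ux[1],ux[0]])
p=t[:2]+.035*ux+.004*uy
env.move_pose((p[0],p[1],.20),down(t[2])); note("over")
env.move_linear((p[0],p[1],.05),vel=.25); snap("t1")
hit=env.move_linear((p[0],p[1],.004+DZ+.002),vel=.06,guard=6); note(f"hit={hit}")
eoat.gripper_to(.028); note("open")
env.move_linear((p[0],p[1],.2),vel=.25); 
q=t[:2]+.03*uy; env.move_linear((q[0],q[1]-.10,.24),vel=.3); snap("t2")
env.move_pose(T2W(tp,[0,-.05,.28])[0],down(tp[2])); snap("t3"); 
env.move_pose((0.143,0.634,0.25),down(1.35)); save("t4",read_camera("top")); save("t5",read_camera("side")); note("")
```

```text
(array([44.79112886, -1.6315322 ]), np.float64(0.636894422067081)) 0.8784061602095911
hit=False t=98.4 tcp [ 0.6214  0.0269 -0.0018] open 0.0259 F [-0.2  0.8  0.7]
closed t=98.7 tcp [ 0.6215  0.027  -0.0016] open 0.0092 F [-0.8 -0.3  5.6]
up t=99.9 tcp [0.6198 0.0271 0.1987] open 0.0094 F [ 0.2 -0.1 -0.9]
over t=101.4 tcp [ 0.5169 -0.3576  0.1997] open 0.0096 F [ 0.5  0.1 -0.7]
hit=False t=103.5 tcp [ 0.5158 -0.3596 -0.0211] open 0.0098 F [ 0.3  0.4 -0.5]
open t=103.8 tcp [ 0.5157 -0.3595 -0.0213] open 0.0279 F [ 0.2 -0.2  0.4]
 t=109.8 tcp [0.1441 0.6337 0.2501] open 0.0279 F [ 0.1 -0.   0.2]
```

View pics/t2.png

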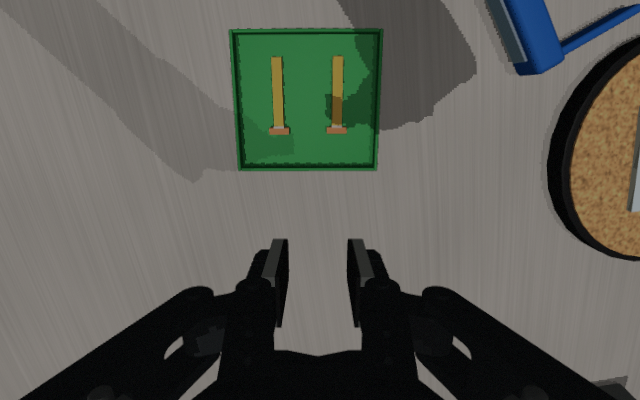

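View pics/t3.png

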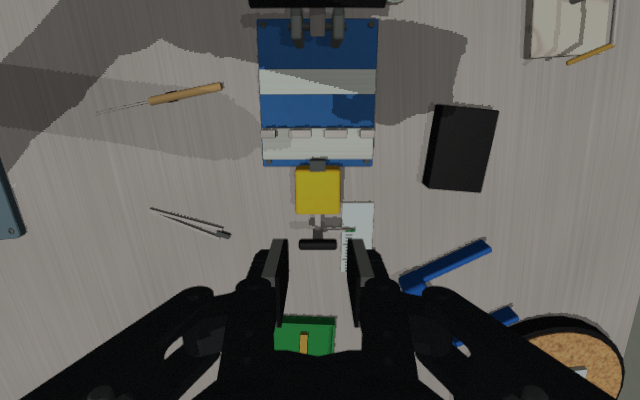

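View pics/t4.png

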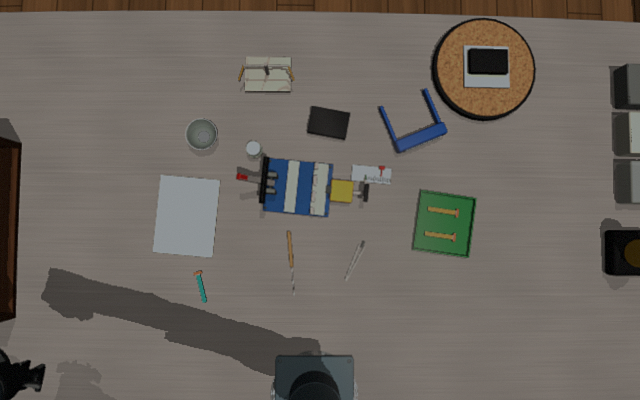

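View pics/t5.png

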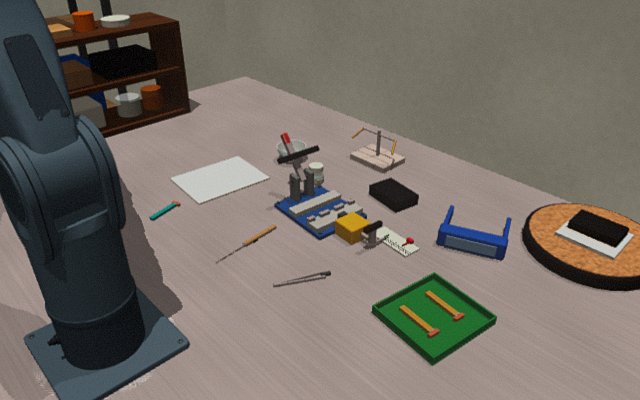

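Everything is in its place: both links lie flat in the tray, the clamp is open, the gauge is home and the bystanders are where they were at the start.

```bash
python3 -c "
from h import *
env.close_job(); print(env.get_state()['t'])"
```

```text
the job is handed in; nothing more can be done
the job is handed in; nothing more can be done
```

I finished the job and handed it in at about 110 s of the 210 s allowed; no verdict was reported. Only two T-links were present, and both are in the green tray.

- **Seating:** I put the links in the two outer lanes. The wrist-camera fit put them within about 2 mm of nominal, with the crossheads beyond the prongs.
- **Clamp shut:** I swung the arm down onto the links. The pictures show the press bar on the tails and the heads still in place. The position fit with the clamp shut was unusable because the bar hides the tails, so that check is by eye.
- **Gauge:** I pulled it until the index was about 0.5 mm from the pointer, without overshoot, and held it for about 2.3 s. After release, the index and pointer were as far apart as at the start, so the slide is home.
- **Final pictures:** Both links lie flat in the tray, the clamp is fully back open, and the other things look unmoved.

**What went wrong**
- **First link grasps:** My first two closings on a link missed. By contact, the fingertips turned out to be about 30 mm short of the stated TCP, so I corrected for that.
- **Opening the clamp:** The arm slipped out of the grip twice and fell shut again on the links, after the gauge was already home. The links did not move. I got it open by tilting the hand along with the arm.
- **Camera disagreement:** The top and wrist cameras differed by about 4 mm, mostly in y. I used the wrist camera for the fits, and for the tray I used the top camera with a 4 mm correction.

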